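# Pack the spice grinder's parts into their clip box

### The job

Put the spice grinder's four loose parts away in the clear plastic box: the bladed cup standing in the round well with its lid seated on it, the locking collar flat over the spindle, and the measuring scoop upright on its bowl in the plain long tray. The sauce cup, the egg ring and the teaspoon belong elsewhere: leave them where they are.

Things in the scene. Friction and masses are not known exactly. Their poses are not given: they have to be found in the camera images.
- well_insert: White moulded insert, 88 (x) by 160 (y) mm, 24 mm high, fixed in the clear box. Origin: centre of its underside, z up. Solid block with one round well in its middle, 76 mm across, 20 mm deep: well floor 4 mm above the origin. The three inserts lie side by side in the box in any order (90 mm apart along x, same yaw).
- spindle_insert: White moulded insert, 88 (x) by 160 (y) mm, 24 mm high, fixed in the clear box. Origin: centre of its underside, z up. Shallow open tray, walls 4 mm thick, floor 4 mm thick, with one upright round spindle in its middle, 21 mm thick, tapered top 38 mm above the origin. The fixed open box around the inserts is 276 x 170 mm, its walls 60 mm high above the counter.
- long_insert: White moulded insert, 88 (x) by 160 (y) mm, 24 mm high, fixed in the clear box. Origin: centre of its underside, z up. Plain shallow open tray, empty: walls 4 mm thick and 24 mm high, floor 4 mm thick, inside 80 x 152 mm. All inserts stand 4 mm above the counter, on the floor of the box.
- bladed_cup: Grinding cup of the spice grinder: straight-sided open steel cup, 60 mm outside diameter, 54 mm inside, 58 mm high, with a bright four-winged blade on its floor (up to 25 mm above the underside). Origin: centre of its underside, z up through the mouth. About 0.16 kg, stands on the counter.
- cup_lid: Steel lid of the cup, on its plug: plug 46 mm across and 6 mm deep, disc 66 mm across (6 to 10 mm above the origin), on top a straight grip bar 40 mm long (x), 12 mm wide (y), 10 to 28 mm above the origin. Origin: centre of the plug's underside, z up; seated, it is 52 mm above the cup's origin. About 0.07 kg.
- lock_collar: Locking collar of the grinder: thick flat steel ring, 60 mm outside diameter, 40 mm hole, 16 mm high, three short dark marks on its top. Origin: centre of the hole at the underside, z up. About 0.12 kg, lies flat.
- scoop: Measuring scoop of the grinder, 114 mm long in x: round steel bowl (38 mm across the rim, 22 mm high) centred at x = -35 mm; flat straight handle from x = -17 to +60 mm, 12 mm wide, 17 to 22 mm above the underside. Origin: under the handle near the bowl, at the underside's height; z up. Stands on its bowl, handle in the air. About 0.04 kg.
- sauce_cup: Look-alike: small flared steel sauce cup without a blade, 64 mm across the rim, 44 mm at the foot, 38 mm high. Origin: centre of its underside. Loose, stays where it is.
- egg_ring: Look-alike: thin steel egg ring for the griddle, 84 mm across, 18 mm high, wall 2.5 mm, with a flat handle tab that reaches 65 mm from the centre along its x. Origin: centre of the ring at the underside. Loose, stays where it is.
- teaspoon: Look-alike: plain steel teaspoon with an oval bowl, 133 mm long along its x (from -63 to +70 mm, bowl at +x), 30 mm wide, at most 11 mm high. Origin: at the underside. Loose, stays where it is. Other kitchen things (grinder 180 mm high, salt cellar, griddle, board, box lid) stand around the edges, clear of the work.

How it is judged:
At the end, for the whole second after the job is handed in: Cup upright on the well's floor, within 12 mm of its centre; lid seated level on it, within 9 mm; collar flat on its tray floor, within 14 mm of the spindle; scoop on its bowl, flat on the long tray's floor, within 34 mm across, 40 mm along; tilts under 0.1 rad; all released and still (horizontal distance between bladed_cup and well_insert below 0.012 m and z of bladed_cup in the frame of well_insert below 0.008 m and angle between each of bladed_cup, cup_lid, lock_collar, scoop's own z axis and vertical below 0.1 rad and horizontal distance between cup_lid and bladed_cup below 0.009 m and z of cup_lid in the frame of bladed_cup between 0.048 and 0.056 m and horizontal distance between lock_collar and spindle_insert below 0.014 m and z of lock_collar in the frame of spindle_insert below 0.009 m and z of scoop in the frame of long_insert below 0.009 m and x of scoop in the frame of long_insert between -0.034 and 0.034 m and y of scoop in the frame of long_insert between -0.04 and 0.04 m and linear speed of each of bladed_cup, cup_lid, lock_collar, scoop below 0.02 m/s); the robot touches nothing.
It fails at once if the sauce cup is moved more than 30 mm from where it was (distance of sauce_cup from where it was at the start of the episode above 0.03 m).
It fails at once if the egg ring is moved more than 30 mm from where it was (distance of egg_ring from where it was at the start of the episode above 0.03 m).
It fails at once if the teaspoon is moved more than 30 mm from where it was (distance of teaspoon from where it was at the start of the episode above 0.03 m).
It also fails if it takes over 136 s, if anything falls off the work surface, if the arm or the gripper's body presses on something with over 40 N, if the wrist force passes 120 N, or if a joint passes its speed limit or range.

### The arm

A 6-joint arm with a two-finger parallel gripper is mounted at the origin on the work surface. World frame = base frame: x ahead of the robot, y to its left, z up, the work surface at z = 0. Lengths are in m, angles in rad, forces in N, time in s.
With the tool pointing down it reaches from about 0.225 to 0.875 m from the base axis. Payload 3.4 kg.
Tool frame: the origin (TCP) lies at the very end of the fingers, on their centre line; the grasp point (between the pads) lies behind it (manip.grasp_offset is the z of the grasp point in the tool frame, in m); z points along the fingers, y is the line along which they close (so a half turn about z gives the same grasp; the last joint's range is limited). The gripper opens to 85 mm and grips with 20 to 120 N. Pads are 22 mm wide; open, the fingers measure 114 mm over their backs; the gripper's body (76 mm by 85 mm) begins 54 mm behind the grasp point. The pads swing forward as they close: fully open they stand 13 mm farther back than shut.
Start: joints at [0.996, 0.276, 1.505, -0, 1.361, -0.121], TCP at [0.252, 0.517, 0.191] pointing down, gripper open.
Joint ranges: [-2.89, 2.89], [-0.75, 2.08], [0.22, 2.7], [-1.18, 4.32], [0.11, 2.71], [-2.7, 2.7]. Speed limits (rad/s): [2.57, 2.57, 3.14, 3.14, 3.14, 3.14].

### API

Orientations are given as a unit quaternion [w, x, y, z].
In Python, from rig import manip gives the robot as it stands.
- The arm moves only by the shell command python3 -m pendant 'ROWS' [FORCE]. ROWS is JSON, a list of rows, each an object of numbers: "dx", "dy", "dz": the shift along the tool's x, y, z in m; "rx", "ry", "rz": the turn, a rotation vector about the tool's x, y, z in degrees; "hand": the finger opening in m, from 0 to 0.0854. In form: [{"dx": .., "dy": .., "dz": .., "rx": .., "ry": .., "rz": .., "hand": ..}, ...]. A call has 1 to 12 rows; each row shifts and turns the commanded pose from where the row before left it, along the tool's axes as they then stand; what a row does not reach is not made up. A row lasts 1/12 s, in which the tool goes at most 41.7 mm and 7.16 degrees, less where a joint would pass 70% of its speed; a pose out of reach is approached as far as the arm can. A call is refused whole if a number of a shift passes 0.0417 or a number of a turn 7.16, either way. A call with a gripper value outside its range is refused whole. The fingers move at their own pace and stop on an object; FORCE is the grip in N (left out, the last holds). Time passes only in rows, so rows that do not move let the fingers close. It gives the time, the measured TCP pose, the force, the opening and the grip force at its end, in the units of the state.
- manip.get_state(): the state, without advancing time (a new reading comes with each control period).
- manip.get_image(name): name is "scene" or "side" or "wrist"; returns a dict with "frame" (400x640x3 uint8, red, green, blue), "fx", "fy", "cx", "cy" (pixels), "distortion" ([k1, k2, p1, p2, k3] as OpenCV has them; the pictures are not rectified), "position" and "attitude" of the camera in the world; the wrist camera has in their place "mount" (4x4, takes a point from camera to tool coordinates, whose origin is the TCP and whose axes are the flange's). Camera axes: x right, y up, looking along -z (the intrinsics and any distortion apply to the point x, -y, -z); pixel columns grow to the right and rows downward; lengths in m; the calibration is good to about 2 mm. A picture is of the moment at which its call begins: read the wrist's pose just before it. There is no depth.
- manip.sign_off(): hands the job in; it is judged then, once.
The state is a dict: "clock": time; "qpos": joint angles; "qd": joint speeds; "effort": joint torques, N m; "position": TCP position; "ee_rot": TCP orientation; "contact_force": force on the tool from outside, world axes, zero at the start; "moment": the same for the moment, N m; "width": finger opening in m; "gripper_force": force on a finger pad.
Only numpy, scipy, OpenCV 4.12 (cv2) and the standard library are available. Lean on these libraries where they do the work, as an engineer would, in place of code of your own. Each camera call takes 0.05 s, during which the arm holds its last target. There are 200 camera calls.

## Working session

There is one attempt and no reset: what is moved stays moved. The work goes in short steps, Python scripts to look and compute and a shell command to move; the robot and the scene stay as the last step left them, time stands still between calls to the robot, and variables do not carry over. Pictures are saved under pics/ and viewed, at most 14 in all, crops included, and the job is handed in when it is done.

```bash
mkdir -p pics; ls
cat > h.py <<'E'
import numpy as np, cv2
from rig import manip
from scipy.spatial.transform import Rotation as R
def rot(q): return R.from_quat([q[1],q[2],q[3],q[0]]).as_matrix()
def cam(name):
    s=manip.get_state(); im=manip.get_image(name)
    if 'mount' in im:
        T=np.eye(4);T[:3,:3]=rot(s['ee_rot']);T[:3,3]=s['position'];C=T@np.array(im['mount'])
    else:
        C=np.eye(4);a=np.array(im['attitude']);C[:3,:3]=a if a.shape==(3,3) else rot(a);C[:3,3]=im['position']
    K=np.array([[im['fx'],0,im['cx']],[0,im['fy'],im['cy']],[0,0,1]])
    return dict(C=C,K=K,d=np.array(im['distortion'],float),f=im['frame'])
def save(c,fn): cv2.imwrite(fn,c['f'][:,:,::-1])
def px2w(c,uv,z):
    uv=np.array(uv,float).reshape(-1,1,2)
    p=cv2.undistortPoints(uv,c['K'],c['d']).reshape(-1,2)
    r=np.c_[p[:,0],-p[:,1],-np.ones(len(p))]@c['C'][:3,:3].T
    o=c['C'][:3,3]
    return o+r*((z-o[2])/r[:,2])[:,None]
def w2px(c,P):
    P=np.array(P,float).reshape(-1,3);q=(P-c['C'][:3,3])@c['C'][:3,:3]
    q=q*[1,-1,-1]
    return cv2.projectPoints(q,np.zeros(3),np.zeros(3),c['K'],c['d'])[0].reshape(-1,2)
E
python3 - <<'E'
from h import *
import pickle
s=manip.get_state();print(s,manip.grasp_offset)
for n in ['scene','side','wrist']:
    c=cam(n);save(c,f'pics/{n}0.png');pickle.dump(c,open(n+'0.pkl','wb'));print(n,c['C'].round(3).tolist(),c['K'][0,0],c['d'])
E
```

```text
pics
{'clock': 0.0, 'qpos': array([ 9.96007293e-01,  2.76618146e-01,  1.50617941e+00,  9.91037248e-06,
        1.36072699e+00, -1.20972135e-01]), 'qd': array([ 0.00015727, -0.00079065,  0.00113492, -0.00049609,  0.00038431,
        0.00121477]), 'effort': array([-2.78164125e-04, -4.16783667e+01, -2.45805573e+01, -6.25831444e-05,
        1.10862535e-02,  6.40235513e-06]), 'position': array([0.25171811, 0.51626727, 0.19040818]), 'ee_rot': array([-3.33851974e-04,  2.24967206e-01,  9.74365857e-01, -9.06431669e-04]), 'contact_force': array([-0.16805743,  0.32366231,  0.73969539]), 'moment': array([-0.0547956 , -0.00640737, -0.00238208]), 'gripper_force': 0.0, 'width': 0.08530235954899244} -0.0187
scene [[0.387, -0.609, 0.693, 1.269], [0.922, 0.254, -0.293, -0.269], [0.002, 0.752, 0.659, 0.728], [0.0, 0.0, 0.0, 1.0]] 363.32857304558274 [-0.0727072  0.         0.         0.         0.       ]
side [[0.969, 0.196, -0.153, 0.378], [-0.248, 0.75, -0.613, -0.535], [-0.006, 0.632, 0.775, 0.768], [0.0, 0.0, 0.0, 1.0]] 368.0671470558153 [-0.03947336  0.          0.          0.          0.        ]
wrist [[0.438, -0.863, -0.253, 0.187], [0.899, 0.42, 0.125, 0.548], [-0.001, -0.282, 0.959, 0.373], [0.0, 0.0, 0.0, 1.0]] 281.8507602005712 [-0.01683453  0.          0.          0.          0.        ]
```

View pics/scene0.png

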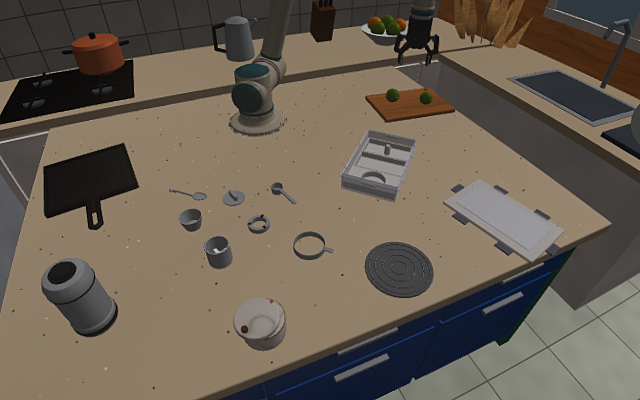

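View pics/side0.png

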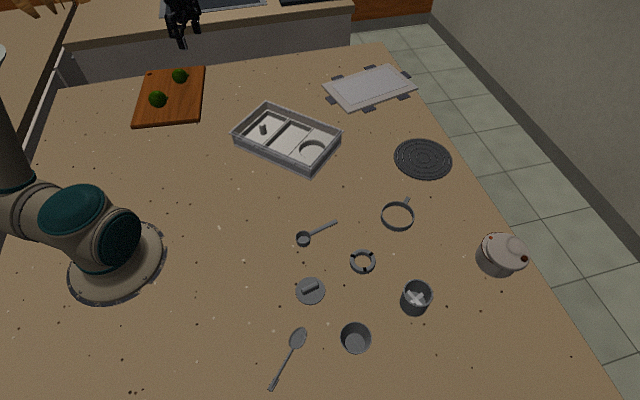

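The scene view shows the lid at (234,197), the scoop at (277,187)-(295,202), the collar at (258,223), the bladed cup at (219,252) and the box at (380,165). The side view shows the box at (285,138), with the inserts in the order spindle, long, well going outward. I'll enlarge crops to measure.

Run:
```python
from h import *
import pickle
def crop(n,x0,y0,w,h,k,fn):
    c=pickle.load(open(n+'0.pkl','rb'));im=c['f'][y0:y0+h,x0:x0+w,::-1]
    im=cv2.resize(im,None,fx=k,fy=k,interpolation=cv2.INTER_CUBIC)
    for i in range(0,w,20): cv2.putText(im,str(x0+i),(i*k,8),0,.33,(0,0,255));cv2.line(im,(i*k,10),(i*k,16),(0,0,255))
    for j in range(0,h,20): cv2.putText(im,str(y0+j),(0,j*k+4),0,.33,(0,0,255));cv2.line(im,(22,j*k),(28,j*k),(0,0,255))
    cv2.imwrite(fn,im)
crop('side',285,190,155,140,5,'pics/c1.png') if 0 else crop('side',285,195,155,118,5,'pics/c1.png')
crop('side',220,95,130,90,6,'pics/c2.png')
crop('scene',185,170,155,105,5,'pics/c3.png')
crop('scene',330,120,100,85,7,'pics/c4.png')
```

```text
(no output)
```

View pics/c1.png

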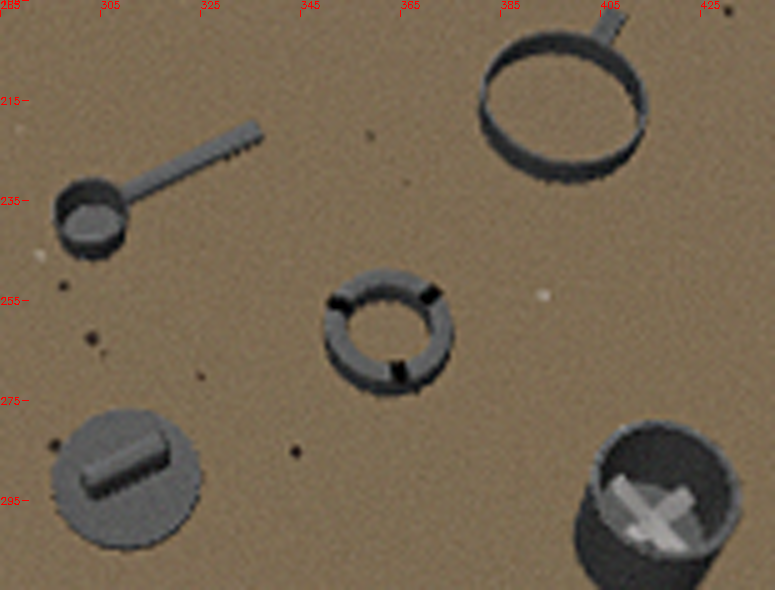

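View pics/c2.png

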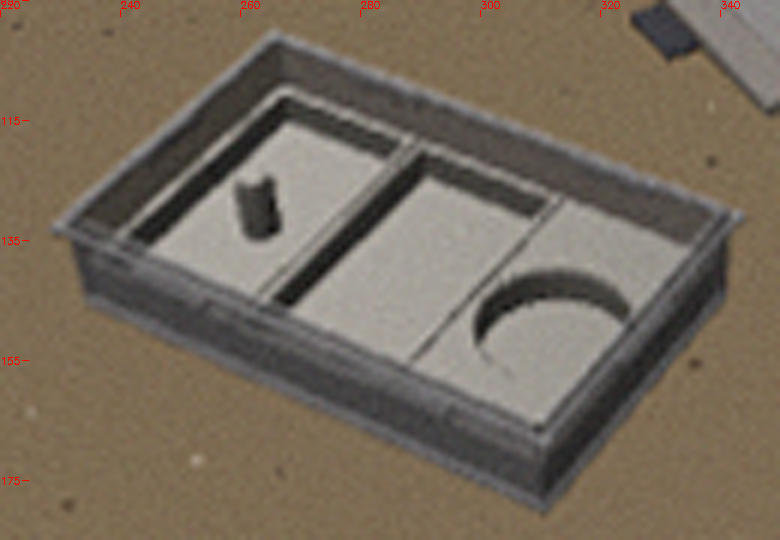

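View pics/c3.png

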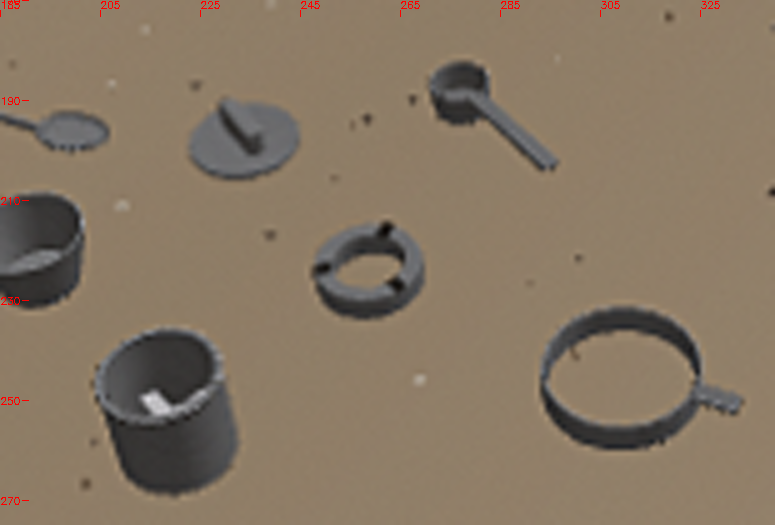

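View pics/c4.png

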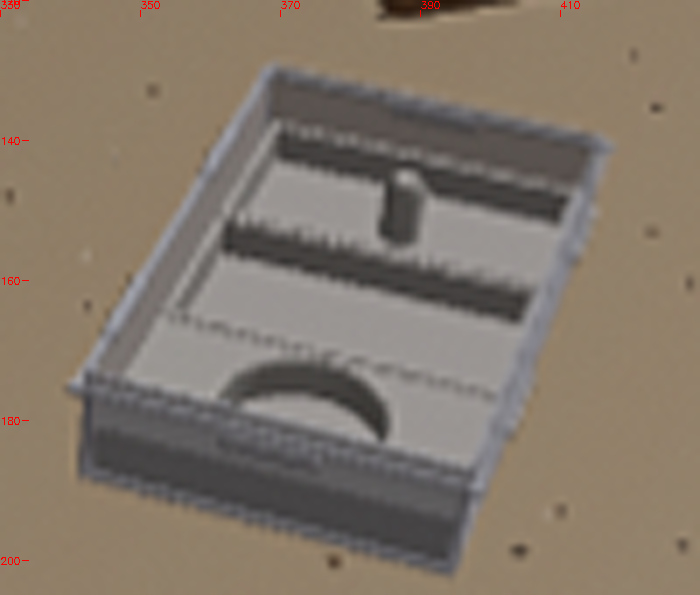

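Run:
```python
from h import *
import pickle
S=pickle.load(open('side0.pkl','rb'));N=pickle.load(open('scene0.pkl','rb'))
def P(c,x0,y0,k,pts,z):
    pts=(np.array(pts,float)+.5)/k-.5+[x0,y0]; return px2w(c,pts,z)[:,:2]
s1=lambda p,z:P(S,285,195,5,p,z); s2=lambda p,z:P(S,220,95,6,p,z)
n3=lambda p,z:P(N,185,170,5,p,z); n4=lambda p,z:P(N,330,120,7,p,z)
for nm,a,b,z in [('lid',[[127,479]],[[244,140]],.01),('bar ends',[[83,472],[163,435]],[[222,100],[258,138]],.028),('scoopbowl,end',[[91,212],[260,130]],[[458,82],[551,162]],.022),
 ('collar',[[389,328]],[[369,261]],.016),('cup',[[667,490]],[[158,376]],.058),('eggring L/R/top',[[480,105],[648,105],[610,22]],[[541,375],[702,375],[738,402]],.018)]:
    A,B=s1(a,z),n3(b,z);print(nm,A.round(4).tolist(),B.round(4).tolist())
    if nm in('bar ends','scoopbowl,end'):
        for q in(A,B):v=q[1]-q[0];print('   yaw',np.degrees(np.arctan2(v[1],v[0])),np.hypot(*v))
for nm,q in[('side',s2([[277,33],[57,228],[545,433],[740,215]],.06)),('scene',n4([[272,70],[608,145],[480,485],[75,385]],.06))]:
    print(nm,q.round(4).tolist(),'c',q.mean(0))
    for i in range(4):
        v=q[(i+1)%4]-q[i];print('  ',np.degrees(np.arctan2(v[1],v[0])).round(1),np.hypot(*v).round(4))
print('spindle top',s2([[256,182]],.042),n4([[405,172]],.042))
print('wellL,R',s2([[474,341],[632,341],[553,341]],.028))
print('insert corner spindle',s2([[280,88],[412,142],[560,198]],.028))
```

```text
lid [[0.4256, -0.1928]] [[0.4314, -0.1934]]
bar ends [[0.4069, -0.1931], [0.4442, -0.185]] [[0.412, -0.1996], [0.4539, -0.1874]]
   yaw 12.304476360707332 0.038157529480042446
   yaw 16.246855672117423 0.04355736960763009
scoopbowl,end [[0.4384, -0.0616], [0.5291, -0.0361]] [[0.4434, -0.0629], [0.5324, -0.0353]]
   yaw 15.735981465395646 0.09423213419940198
   yaw 17.239133804754413 0.09321864765720593
collar [[0.5582, -0.1537]] [[0.5633, -0.1527]]
cup [[0.6352, -0.2751]] [[0.6411, -0.2758]]
eggring L/R/top [[0.6406, -0.0466], [0.7222, -0.0679], [0.7239, -0.0137]] [[0.6782, -0.0936], [0.7099, -0.0175], [0.7333, -0.0079]]
side [[0.4287, 0.4386], [0.3036, 0.314], [0.5007, 0.1224], [0.6234, 0.2388]] c [0.464099   0.27845256]
   -135.1 0.1765
   -44.2 0.2749
   43.5 0.1691
   134.3 0.279
scene [[0.3174, 0.3184], [0.4397, 0.4364], [0.6332, 0.2421], [0.5106, 0.1178]] c [0.47520026 0.27866475]
   44.0 0.17
   -45.1 0.2742
   -134.6 0.1746
   133.9 0.2785
spindle top [[0.40186599 0.34447076]] [[0.40003779 0.34871165]]
wellL,R [[0.48683153 0.21936319]
 [0.55971922 0.2001806 ]
 [0.5232903  0.20975914]]
insert corner spindle [[0.42552979 0.4343626 ]
 [0.48547416 0.37203063]
 [0.54991468 0.30936265]]
```

```bash
cat >> h.py <<'E'
def plan(x,y,z,yaw,s=None):
    s=s or manip.get_state();M=rot(s['ee_rot'])
    a=np.radians(yaw);D=np.c_[[np.sin(a),-np.cos(a),0],[np.cos(a),np.sin(a),0],[0,0,-1]]
    rv=np.degrees(R.from_matrix(M.T@D).as_rotvec());d=D.T@(np.array([x,y,z])-s['position'])
    print('rot first',rv.round(2),'then tool d(mm)',(d*1000).round(1),'| p',(s['position']*1000).round(1),'F',s['contact_force'].round(1),'w',round(s['width']*1000,1),'t',s['clock'])
E
python3 -c "
from h import *
plan(.45,.30,.25,45)"
```

```text
Traceback (most recent call last):
  File "h.py", line 27, in plan
    rv=np.degrees(R.from_matrix(M.T@D).as_rotvec());d=D.T@(np.array([x,y,z])-s['position'])
                  ~~~~~~~~~~~~~^^^^^^^
  File "scipy/spatial/transform/_rotation.pyx", line 1143, in scipy.spatial.transform._rotation.Rotation.from_matrix
ValueError: Non-positive determinant (left-handed or null coordinate frame) in rotation matrix 0: [[-9.45516463e-01 -3.25574240e-01 -1.81480426e-04]
 [-3.25574169e-01  9.45515484e-01  1.38910876e-03]
 [ 2.80665475e-04 -1.37251054e-03  9.99999019e-01]].
```

```bash
sed -i 's/\[np.sin(a),-np.cos(a),0\]/[-np.sin(a),np.cos(a),0]/' h.py
python3 -c "
from h import *
plan(.45,.30,.25,45)"
```

```text
rot first [-0.08  0.   19.  ] then tool d(mm) [-293.2  -12.9  -59.4] | p [251.8 516.4 190.6] F [-0.1 -0.6  0.7] w 85.4 t 0.15
```

```bash
python3 -m pendant '[{"rz":6.33,"dz":-0.02},{"rz":6.33,"dz":-0.02},{"rz":6.33,"dz":-0.02},{"dx":-0.0367},{"dx":-0.0367},{"dx":-0.0367},{"dx":-0.0367},{"dx":-0.0367,"dy":-0.013},{"dx":-0.0367},{"dx":-0.0367},{"dx":-0.0367}]'
python3 -m pendant '[{},{}]'
python3 - <<'E'
from h import *
import pickle
c=cam('wrist');save(c,'pics/w1.png');pickle.dump(c,open('w1.pkl','wb'))
plan(.45,.30,.25,45)
a=np.radians(-45);X=np.array([np.cos(a),np.sin(a)])
print(w2px(c,[[.403,.3455,.042],[.53,.213,.028],[.4697,.2785,.06]]))
E
```

```text
rot first [-0.06  0.   19.  ] then tool d(mm) [-293.2  -13.   -59.2] | p [251.9 516.5 190.8] F [-0.1 -0.3  0.4] w 85.5 t 0.2
[[253.4920822  329.6229862 ]
 [223.63619844 409.75702641]
 [233.58050866 389.14841247]]invalid input
invalid input
```

View pics/w1.png

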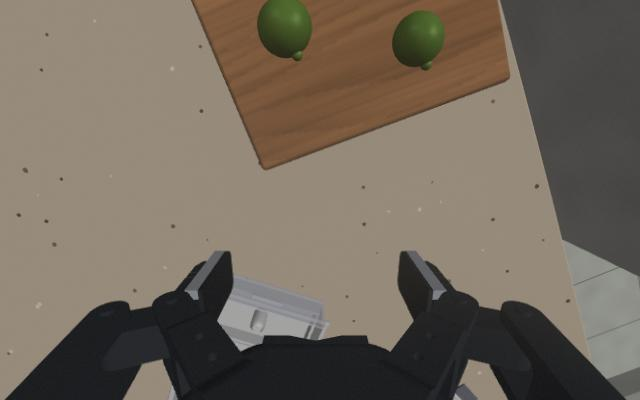

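The spindle shows at (258,320) in the wrist view, and the rows evidently need all their keys. I'll go to a viewpoint with the box ahead of the camera.

```bash
python3 -m pendant '[{"dx":0,"dy":0,"dz":-0.02,"rx":0,"ry":0,"rz":6.33,"hand":0.0854},{"dx":0,"dy":0,"dz":-0.02,"rx":0,"ry":0,"rz":6.33,"hand":0.0854},{"dx":0,"dy":0,"dz":-0.02,"rx":0,"ry":0,"rz":6.33,"hand":0.0854},{"dx":-0.04,"dy":0,"dz":0,"rx":0,"ry":0,"rz":0,"hand":0.0854},{"dx":-0.04,"dy":0,"dz":0,"rx":0,"ry":0,"rz":0,"hand":0.0854},{"dx":-0.04,"dy":0,"dz":0,"rx":0,"ry":0,"rz":0,"hand":0.0854},{"dx":-0.04,"dy":0,"dz":0,"rx":0,"ry":0,"rz":0,"hand":0.0854},{"dx":-0.04,"dy":0,"dz":0,"rx":0,"ry":0,"rz":0,"hand":0.0854},{"dx":-0.04,"dy":0,"dz":0,"rx":0,"ry":0,"rz":0,"hand":0.0854},{"dx":-0.04,"dy":0,"dz":0,"rx":0,"ry":0,"rz":0,"hand":0.0854},{"dx":-0.04,"dy":0,"dz":0,"rx":0,"ry":0,"rz":0,"hand":0.0854},{"dx":-0.04,"dy":0,"dz":0,"rx":0,"ry":0,"rz":0,"hand":0.0854}]'
python3 -m pendant '[{"dx":-0.04,"dy":-0.01,"dz":0,"rx":0,"ry":0,"rz":0,"hand":0.0854},{"dx":-0.04,"dy":0,"dz":0,"rx":0,"ry":0,"rz":0,"hand":0.0854},{"dx":0,"dy":0,"dz":0,"rx":0,"ry":0,"rz":0,"hand":0.0854},{"dx":0,"dy":0,"dz":0,"rx":0,"ry":0,"rz":0,"hand":0.0854}]'
python3 - <<'E'
from h import *
import pickle
c=cam('wrist');save(c,'pics/w1.png');pickle.dump(c,open('w1.pkl','wb'))
plan(.56,.19,.25,45)
print(w2px(c,[[.403,.3455,.042],[.53,.213,.028],[.4697,.2785,.06]]))
E
```

```text
clock: 1.2
position: [0.5076, 0.2606, 0.2513]
ee_rot: [-0.0, 0.383, 0.924, 0.0]
contact_force: [1.0, 0.5, -0.5]
width: 0.0852
gripper_force: 0.0
clock: 1.53
position: [0.5573, 0.1968, 0.2505]
ee_rot: [-0.001, 0.384, 0.923, -0.0]
contact_force: [-0.7, 0.4, 0.4]
width: 0.0857
gripper_force: 0.0
rot first [-0.04 -0.08 -0.1 ] then tool d(mm) [-8.4 -3.1  0.7] | p [556.3 198.1 250.7] F [-0.3  0.7  0.2] w 85.0 t 1.5833
[[311.43774041  -1.84007189]
 [309.67826349 151.4030506 ]
 [311.58553524  80.72547795]]
```

View pics/w1.png

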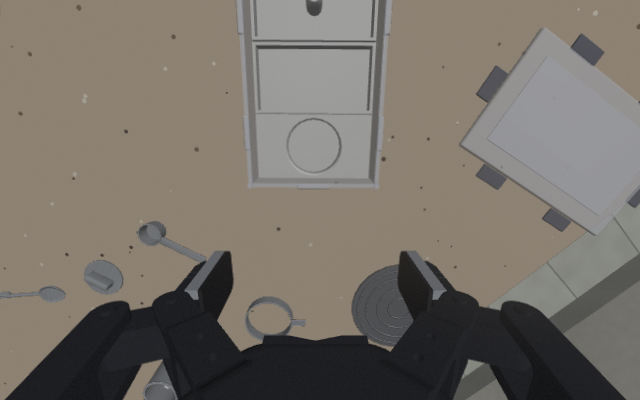

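The wrist view shows the well at (314,146), the long/well boundary at v=113 from (256) to (371), the spindle/long boundary at v=42, the box's near rim from (250,187) to (379,187), the scoop bowl at (152,233) and the lid at (104,277).

Run:
```python
from h import *
import pickle
c=pickle.load(open('w1.pkl','rb'))
f=lambda uv,z:px2w(c,uv,z)[:,:2].round(4).tolist()
print('well',f([[314,146]],.028)); q=f([[256,113],[371,113.5],[254,42],[375,41.5]],.028);print(q)
print('mid',np.mean(q[:2],0),np.mean(q[2:],0))
for i in(0,2): v=np.subtract(q[i+1],q[i]);print(np.degrees(np.arctan2(v[1],v[0])),np.hypot(*v))
r=f([[250,187],[379,187]],.06);v=np.subtract(r[1],r[0]);print(r,np.degrees(np.arctan2(v[1],v[0])))
print('scoop',f([[152,230]],.022),'lid',f([[104,277]],.01))
# finer well fit: boundaries via gradient
g=cv2.cvtColor(c['f'],cv2.COLOR_RGB2GRAY)
h=cv2.HoughCircles(g[110:185,270:360],cv2.HOUGH_GRADIENT,1,50,param1=60,param2=8,minRadius=22,maxRadius=32)
print(h+[270,110,0] if h is not None else None)
W=f([[314,146]],.028)[0]
plan(.637,-.2755,.25,45)
```

```text
well [[0.529, 0.2227]]
[[0.4413, 0.1983], [0.5535, 0.3089], [0.3812, 0.262], [0.4914, 0.3722]]
mid [0.4974 0.2536] [0.4363 0.3171]
44.588547256008276 0.15754745316887858
44.999999999999986 0.15584633457351507
[[0.5042, 0.1247], [0.6282, 0.248]] 44.83782070948071
scoop [[0.4398, -0.0488]] lid [[0.4295, -0.1877]]
[[[314.5        146.5         26.39999962]]]
rot first [-0.04 -0.08 -0.1 ] then tool d(mm) [-392.  -277.8    0.7] | p [556.3 198.1 250.7] F [-0.3  0.7  0.2] w 85.0 t 1.5833
```

```bash
python3 -m pendant '[{"dx":-0.0323,"dy":-0.0198,"dz":0,"rx":0,"ry":0,"rz":0,"hand":0.0854},{"dx":-0.0323,"dy":-0.0198,"dz":0,"rx":0,"ry":0,"rz":0,"hand":0.0854},{"dx":-0.0323,"dy":-0.0198,"dz":0,"rx":0,"ry":0,"rz":0,"hand":0.0854},{"dx":-0.0323,"dy":-0.0198,"dz":0,"rx":0,"ry":0,"rz":0,"hand":0.0854},{"dx":-0.0323,"dy":-0.0198,"dz":0,"rx":0,"ry":0,"rz":0,"hand":0.0854},{"dx":-0.0323,"dy":-0.0198,"dz":0,"rx":0,"ry":0,"rz":0,"hand":0.0854},{"dx":-0.0323,"dy":-0.0198,"dz":0,"rx":0,"ry":0,"rz":0,"hand":0.0854}]'
python3 -m pendant '[{"dx":-0.0323,"dy":-0.0198,"dz":0,"rx":0,"ry":0,"rz":0,"hand":0.0854},{"dx":-0.0323,"dy":-0.0198,"dz":0,"rx":0,"ry":0,"rz":0,"hand":0.0854},{"dx":-0.0323,"dy":-0.0198,"dz":0,"rx":0,"ry":0,"rz":0,"hand":0.0854},{"dx":-0.0323,"dy":-0.0198,"dz":0,"rx":0,"ry":0,"rz":0,"hand":0.0854},{"dx":-0.0323,"dy":-0.0198,"dz":0,"rx":0,"ry":0,"rz":0,"hand":0.0854},{"dx":-0.0323,"dy":-0.0198,"dz":0,"rx":0,"ry":0,"rz":0,"hand":0.0854},{"dx":-0.0323,"dy":-0.0198,"dz":0.0,"rx":0,"ry":0,"rz":0,"hand":0.0854},{"dx":0,"dy":0,"dz":0,"rx":0,"ry":0,"rz":0,"hand":0.0854},{"dx":0,"dy":0,"dz":0,"rx":0,"ry":0,"rz":0,"hand":0.0854},{"dx":0,"dy":0,"dz":0,"rx":0,"ry":0,"rz":0,"hand":0.0854}]' >/dev/null
python3 - <<'E'
from h import *
import pickle
c=cam('wrist');save(c,'pics/w2.png');pickle.dump(c,open('w2.pkl','wb'))
plan(.637,-.2755,.25,45)
E
```

```text
clock: 2.17
position: [0.6178, -0.0587, 0.2516]
ee_rot: [-0.0, 0.381, 0.924, 0.0]
contact_force: [-0.2, 0.7, -0.2]
width: 0.0856
gripper_force: 0.0
rot first [ 0.05 -0.06  0.14] then tool d(mm) [58.2 -3.   1.5] | p [ 680.2 -314.6  251.5] F [0.1 0.5 0.2] w 85.4 t 3.05
```

View pics/w2.png

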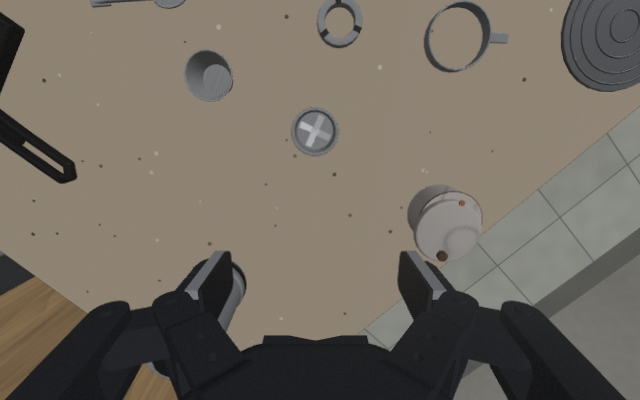

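The cup mouth is at (315,131) and the collar at (340,22). The grinder is behind the left finger at about (225,290).

Run:
```python
from h import *
import pickle
c=pickle.load(open('w2.pkl','rb'))
f=lambda uv,z:px2w(c,uv,z)[:,:2].round(4).tolist()
print('cup',f([[315,131],[291,131],[339,131]],.058),'collar',f([[340,22]],.016),'grinder',f([[225,290]],.18))
x,y=f([[315,131]],.058)[0]
plan(x,y,.028,45)
```

```text
cup [[0.6376, -0.2727], [0.6157, -0.2947], [0.6595, -0.2508]] collar [[0.5635, -0.1528]] grinder [[0.6818, -0.4479]]
rot first [ 0.05 -0.06  0.14] then tool d(mm) [ 59.8  -0.5 223.5] | p [ 680.2 -314.6  251.5] F [0.1 0.5 0.2] w 85.4 t 3.05
```

```bash
python3 -m pendant '[{"dx":0.03,"dy":0,"dz":0,"rx":0,"ry":0,"rz":0,"hand":0.0854},{"dx":0.03,"dy":0,"dz":0,"rx":0,"ry":0,"rz":0,"hand":0.0854},{"dx":0,"dy":0,"dz":0.04,"rx":0,"ry":0,"rz":0,"hand":0.0854},{"dx":0,"dy":0,"dz":0.04,"rx":0,"ry":0,"rz":0,"hand":0.0854},{"dx":0,"dy":0,"dz":0.04,"rx":0,"ry":0,"rz":0,"hand":0.0854},{"dx":0,"dy":0,"dz":0.04,"rx":0,"ry":0,"rz":0,"hand":0.0854},{"dx":0,"dy":0,"dz":0.035,"rx":0,"ry":0,"rz":0,"hand":0.0854},{"dx":0,"dy":0,"dz":0.0285,"rx":0,"ry":0,"rz":0,"hand":0.0854},{"dx":0,"dy":0,"dz":0,"rx":0,"ry":0,"rz":0,"hand":0.0854},{"dx":0,"dy":0,"dz":0,"rx":0,"ry":0,"rz":0,"hand":0.0854}]'
python3 -m pendant '[{"dx":0,"dy":0,"dz":0,"rx":0,"ry":0,"rz":0,"hand":0.04},{"dx":0,"dy":0,"dz":0,"rx":0,"ry":0,"rz":0,"hand":0.04},{"dx":0,"dy":0,"dz":0,"rx":0,"ry":0,"rz":0,"hand":0.04},{"dx":0,"dy":0,"dz":0,"rx":0,"ry":0,"rz":0,"hand":0.04},{"dx":0,"dy":0,"dz":0,"rx":0,"ry":0,"rz":0,"hand":0.04},{"dx":0,"dy":0,"dz":0,"rx":0,"ry":0,"rz":0,"hand":0.04},{"dx":0,"dy":0,"dz":0,"rx":0,"ry":0,"rz":0,"hand":0.04},{"dx":0,"dy":0,"dz":0,"rx":0,"ry":0,"rz":0,"hand":0.04},{"dx":0,"dy":0,"dz":0,"rx":0,"ry":0,"rz":0,"hand":0.04}]' 50
```

```text
clock: 3.88
position: [0.6368, -0.2722, 0.0273]
ee_rot: [-0.001, 0.382, 0.924, 0.0]
contact_force: [1.4, 0.1, 0.8]
width: 0.0856
gripper_force: 0.0
clock: 4.63
position: [0.6375, -0.2747, 0.0277]
ee_rot: [-0.0, 0.383, 0.924, 0.0]
contact_force: [0.7, -0.2, -0.6]
width: 0.0399
gripper_force: 0.0
```

Run:
```python
from h import *
c=cam('wrist');d=cam('scene')
a=d['f'][150:300,150:350];a=cv2.resize(a,(533,400),interpolation=cv2.INTER_CUBIC)
im=np.hstack([cv2.resize(c['f'],(640,400))[:, 100:540],a])
im=cv2.resize(im,None,fx=.82,fy=.82);cv2.imwrite('pics/w3.png',im[:,:,::-1]);print(im.shape)
```

```text
(328, 798, 3)
```

View pics/w3.png

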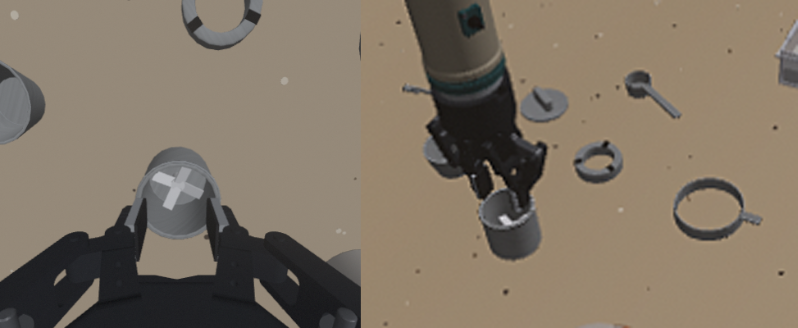

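Run:
```python
from h import *
c=cam('wrist');d=cam('scene');s=cam('side')
st=manip.get_state();p=st['position'];M=rot(st['ee_rot']);print(p)
for n,k in(('w',c),('scene',d),('side',s)):
    print(n,'tcp',w2px(k,p).round(1).tolist(),'cup',w2px(k,[.6376,-.2727,.058]).round(1).tolist())
    print('  fingers ends +-34mm y',w2px(k,[p+M@[0,.02,0],p-M@[0,.02,0]]).round(1).tolist())
a=s['f'][230:350,350:470];a=cv2.resize(a,(400,400),interpolation=cv2.INTER_CUBIC)
b=d['f'][190:290,170:270];b=cv2.resize(b,(400,400),interpolation=cv2.INTER_CUBIC)
cv2.imwrite('pics/w4.png',np.hstack([a,b])[:,:,::-1])
```

```text
[ 0.6375563  -0.2746242   0.02767213]
w tcp [[315.5, 229.3]] cup [[318.0, 246.2]]
  fingers ends +-34mm y [[344.4, 229.3], [286.6, 229.3]]
scene tcp [[218.7, 251.7]] cup [[217.2, 243.4]]
  fingers ends +-34mm y [[225.5, 254.1], [212.0, 249.3]]
side tcp [[416.2, 298.2]] cup [[418.6, 291.3]]
  fingers ends +-34mm y [[419.7, 290.5], [412.6, 306.0]]
```

View pics/w4.png

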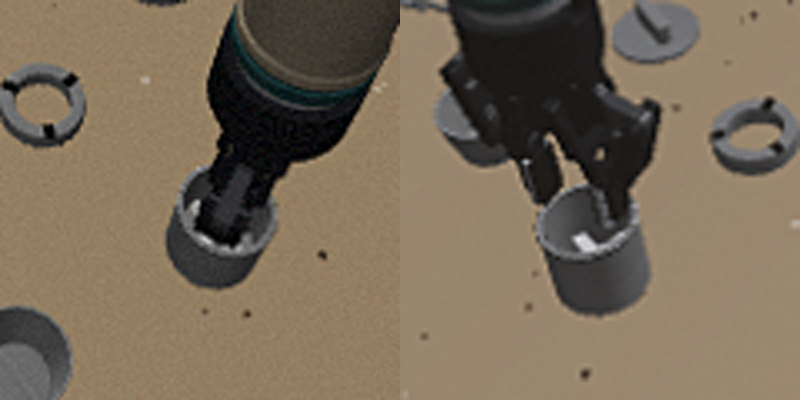

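Run:
```python
from h import *
c=cam('wrist')
a=cv2.resize(c['f'][160:330,180:460],None,fx=2.8,fy=2.8,interpolation=cv2.INTER_CUBIC)
a=np.clip(a.astype(float)*1.6+15,0,255).astype(np.uint8)
cv2.imwrite('pics/w5.png',a[:,:,::-1]);st=manip.get_state();print(st['width'],st['gripper_force'],st['contact_force'],manip.grasp_offset)
```

```text
0.04015182879156169 0.0 [-0.88428875 -0.05276571  1.04406712] -0.0187
```

View pics/w5.png

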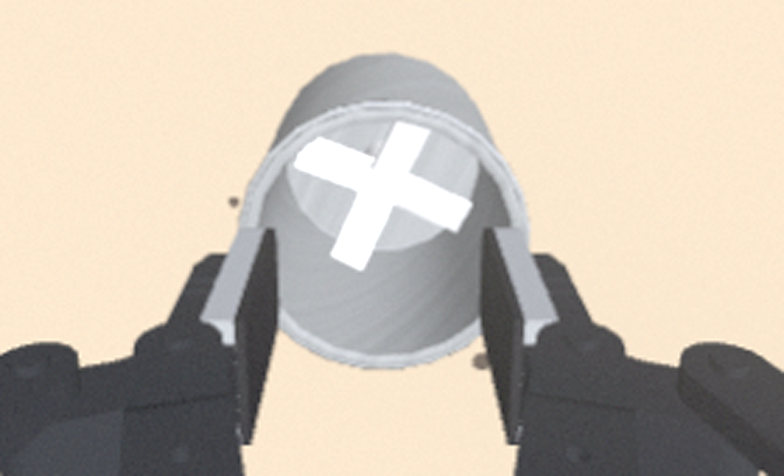

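```bash
python3 -m pendant '[{"dx":0,"dy":0,"dz":-0.01,"rx":0,"ry":0,"rz":0,"hand":0.0854},{"dx":0,"dy":0,"dz":0,"rx":0,"ry":0,"rz":0,"hand":0.0854},{"dx":0,"dy":0,"dz":0,"rx":0,"ry":0,"rz":0,"hand":0.0854},{"dx":0,"dy":0,"dz":0,"rx":0,"ry":0,"rz":0,"hand":0.0854},{"dx":0,"dy":0,"dz":0,"rx":0,"ry":0,"rz":0,"hand":0.0854},{"dx":0,"dy":0,"dz":0,"rx":0,"ry":0,"rz":0,"hand":0.0854},{"dx":0,"dy":0,"dz":0.01,"rx":0,"ry":0,"rz":0,"hand":0.0854},{"dx":0,"dy":0,"dz":0.006,"rx":0,"ry":0,"rz":0,"hand":0.0854},{"dx":0,"dy":0,"dz":0.006,"rx":0,"ry":0,"rz":0,"hand":0.0854},{"dx":0,"dy":0,"dz":0.006,"rx":0,"ry":0,"rz":0,"hand":0.0854},{"dx":0,"dy":0,"dz":0.005,"rx":0,"ry":0,"rz":0,"hand":0.0854},{"dx":0,"dy":0,"dz":0,"rx":0,"ry":0,"rz":0,"hand":0.0854}]'
python3 -m pendant '[{"dx":0,"dy":0,"dz":0,"rx":0,"ry":0,"rz":0,"hand":0.04},{"dx":0,"dy":0,"dz":0,"rx":0,"ry":0,"rz":0,"hand":0.04},{"dx":0,"dy":0,"dz":0,"rx":0,"ry":0,"rz":0,"hand":0.04},{"dx":0,"dy":0,"dz":0,"rx":0,"ry":0,"rz":0,"hand":0.04},{"dx":0,"dy":0,"dz":0,"rx":0,"ry":0,"rz":0,"hand":0.04},{"dx":0,"dy":0,"dz":0,"rx":0,"ry":0,"rz":0,"hand":0.04},{"dx":0,"dy":0,"dz":0,"rx":0,"ry":0,"rz":0,"hand":0.04},{"dx":0,"dy":0,"dz":0,"rx":0,"ry":0,"rz":0,"hand":0.04}]' 50
```

```text
clock: 5.93
position: [0.6366, -0.2741, 0.0029]
ee_rot: [-0.001, 0.383, 0.924, 0.0]
contact_force: [-0.4, 0.7, -0.1]
width: 0.0853
gripper_force: 0.0
clock: 6.6
position: [0.6384, -0.275, 0.0059]
ee_rot: [0.001, 0.383, 0.924, -0.0]
contact_force: [0.8, 1.1, 5.4]
width: 0.0577
gripper_force: 53.8
```

```bash
python3 -m pendant '[{"dx":0,"dy":0,"dz":-0.025,"rx":0,"ry":0,"rz":0,"hand":0.04},{"dx":0,"dy":0,"dz":-0.04,"rx":0,"ry":0,"rz":0,"hand":0.04},{"dx":0,"dy":0,"dz":-0.04,"rx":0,"ry":0,"rz":0,"hand":0.04},{"dx":0,"dy":0,"dz":-0.04,"rx":0,"ry":0,"rz":0,"hand":0.04}]'
python3 -m pendant '[{"dx":0.0301,"dy":0.0226,"dz":0,"rx":0,"ry":0,"rz":0,"hand":0.04},{"dx":0.0301,"dy":0.0226,"dz":0,"rx":0,"ry":0,"rz":0,"hand":0.04},{"dx":0.0301,"dy":0.0226,"dz":0,"rx":0,"ry":0,"rz":0,"hand":0.04},{"dx":0.0301,"dy":0.0226,"dz":0,"rx":0,"ry":0,"rz":0,"hand":0.04},{"dx":0.0301,"dy":0.0226,"dz":0,"rx":0,"ry":0,"rz":0,"hand":0.04},{"dx":0.0301,"dy":0.0226,"dz":0,"rx":0,"ry":0,"rz":0,"hand":0.04},{"dx":0.0301,"dy":0.0226,"dz":0,"rx":0,"ry":0,"rz":0,"hand":0.04},{"dx":0.0301,"dy":0.0226,"dz":0,"rx":0,"ry":0,"rz":0,"hand":0.04},{"dx":0.0301,"dy":0.0226,"dz":0,"rx":0,"ry":0,"rz":0,"hand":0.04},{"dx":0.0301,"dy":0.0226,"dz":0,"rx":0,"ry":0,"rz":0,"hand":0.04},{"dx":0.0301,"dy":0.0226,"dz":0,"rx":0,"ry":0,"rz":0,"hand":0.04},{"dx":0.0301,"dy":0.0226,"dz":0,"rx":0,"ry":0,"rz":0,"hand":0.04}]'
python3 -m pendant '[{"dx":0,"dy":0,"dz":0,"rx":0,"ry":0,"rz":0,"hand":0.04},{"dx":0,"dy":0,"dz":0,"rx":0,"ry":0,"rz":0,"hand":0.04},{"dx":0,"dy":0,"dz":0,"rx":0,"ry":0,"rz":0,"hand":0.04},{"dx":0,"dy":0,"dz":0,"rx":0,"ry":0,"rz":0,"hand":0.04}]'
python3 - <<'E'
from h import *
import pickle
c=cam('wrist');save(c,'pics/w6.png');pickle.dump(c,open('w6.pkl','wb'))
plan(.531,.219,.16,45)
print(w2px(c,[[.529,.2225,.028],[.533,.215,.028]]))
E
```

```text
clock: 6.93
position: [0.6365, -0.2741, 0.1497]
ee_rot: [-0.002, 0.383, 0.924, 0.0]
contact_force: [0.5, -0.2, -1.9]
width: 0.058
gripper_force: 54.4
clock: 7.93
position: [0.5726, 0.1741, 0.1489]
ee_rot: [-0.001, 0.383, 0.924, -0.001]
contact_force: [1.1, 0.0, -1.4]
width: 0.0572
gripper_force: 54.4
clock: 8.27
position: [0.5738, 0.1714, 0.1493]
ee_rot: [-0.0, 0.383, 0.924, -0.001]
contact_force: [-1.0, 0.2, -1.5]
width: 0.0575
gripper_force: 54.5
rot first [-0.05  0.   -0.08] then tool d(mm) [ 64.2   3.5 -10.6] | p [574.  171.1 149.4] F [ 0.8 -0.5 -1.9] w 57.7 t 8.3167
[[319.7157761  125.22552662]
 [317.31724476 133.27399301]]
```

View pics/w6.png

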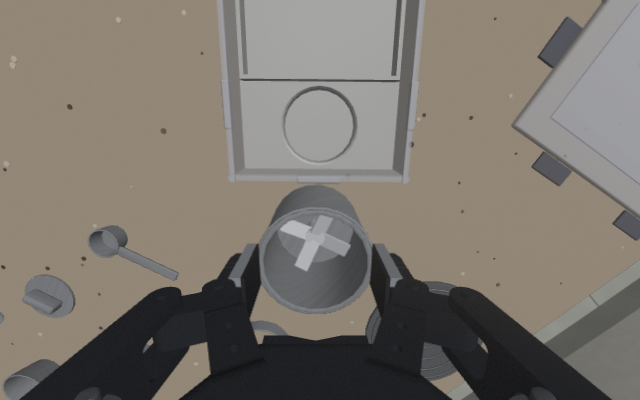

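The well is centred at (318.5,125.5), the held cup's rim is centred at (315,259), and the long/well boundary is at v=80 (u 241–400).

Run:
```python
from h import *
import pickle
c=pickle.load(open('w6.pkl','rb'))
f=lambda uv,z:px2w(c,uv,z)[:,:2]
g=cv2.GaussianBlur(cv2.cvtColor(c['f'],cv2.COLOR_RGB2GRAY),(3,3),0)
h=cv2.HoughCircles(g[80:172,270:370],cv2.HOUGH_GRADIENT,1,50,param1=60,param2=8,minRadius=32,maxRadius=42);print(h+[270,80,0])
w=f([[318.5,125.5]],.028)[0];b=f([[241,79.5],[400,80.5]],.028);print('well',w,'bd',b,b.mean(0),np.hypot(*(b[1]-b[0])),'from bd',b.mean(0)+.045*np.array([.707,-.707]))
print('diam',np.hypot(*np.diff(f([[282,125.5],[355,125.5]],.028),axis=0)[0]))
for z in(.195,.2015,.208):
  r=f([[315,259],[259,259],[371,259]],z);print('cup',z,r[0],np.hypot(*(r[2]-r[1])))
plan(*w,.08,45)
```

```text
[[[319.5 123.5  38. ]]]
well [0.52830237 0.22141321] bd [[0.44209119 0.19809439]
 [0.55497181 0.30964259]] [0.4985315  0.25386849] 0.15869793644925156 from bd [0.5303465  0.22205349]
diam 0.07585324553393819
cup 0.195 [0.57289107 0.17182223] 0.060073790232723336
cup 0.2015 [0.57050796 0.174213  ] 0.05721353013570314
cup 0.208 [0.56812486 0.17660377] 0.054353270038682865
rot first [-0.05  0.   -0.08] then tool d(mm) [67.9  3.3 69.4] | p [574.  171.1 149.4] F [ 0.8 -0.5 -1.9] w 57.7 t 8.3167
```

```bash
python3 -m pendant '[{"dx":0.0335,"dy":0.0018,"dz":0,"rx":0,"ry":0,"rz":0,"hand":0.04},{"dx":0.0335,"dy":0.0017,"dz":0,"rx":0,"ry":0,"rz":0,"hand":0.04},{"dx":0,"dy":0,"dz":0.03,"rx":0,"ry":0,"rz":0,"hand":0.04},{"dx":0,"dy":0,"dz":0.03,"rx":0,"ry":0,"rz":0,"hand":0.04},{"dx":0,"dy":0,"dz":0.02,"rx":0,"ry":0,"rz":0,"hand":0.04},{"dx":0,"dy":0,"dz":0.015,"rx":0,"ry":0,"rz":0,"hand":0.04},{"dx":0,"dy":0,"dz":0.01,"rx":0,"ry":0,"rz":0,"hand":0.04},{"dx":0,"dy":0,"dz":0.01,"rx":0,"ry":0,"rz":0,"hand":0.04},{"dx":0,"dy":0,"dz":0.005,"rx":0,"ry":0,"rz":0,"hand":0.04},{"dx":0,"dy":0,"dz":0,"rx":0,"ry":0,"rz":0,"hand":0.04}]'
python3 -m pendant '[{"dx":0,"dy":0,"dz":0.005,"rx":0,"ry":0,"rz":0,"hand":0.04},{"dx":0,"dy":0,"dz":0,"rx":0,"ry":0,"rz":0,"hand":0.04}]'
python3 -m pendant '[{"dx":0,"dy":0,"dz":0.003,"rx":0,"ry":0,"rz":0,"hand":0.04},{"dx":0,"dy":0,"dz":0,"rx":0,"ry":0,"rz":0,"hand":0.04}]'
```

```text
clock: 9.15
position: [0.5288, 0.2217, 0.029]
ee_rot: [-0.001, 0.383, 0.924, -0.0]
contact_force: [-0.4, -0.2, -1.6]
width: 0.0577
gripper_force: 54.5
clock: 9.32
position: [0.5293, 0.2223, 0.0249]
ee_rot: [0.0, 0.383, 0.924, 0.0]
contact_force: [-0.7, 0.3, -1.8]
width: 0.0578
gripper_force: 54.5
clock: 9.48
position: [0.5291, 0.2224, 0.0219]
ee_rot: [0.0, 0.383, 0.924, 0.0]
contact_force: [0.1, 0.6, -1.5]
width: 0.0576
gripper_force: 54.5
```

```bash
python3 -m pendant '[{"dx":0,"dy":0,"dz":0.003,"rx":0,"ry":0,"rz":0,"hand":0.04},{"dx":0,"dy":0,"dz":0,"rx":0,"ry":0,"rz":0,"hand":0.04}]'
python3 -m pendant '[{"dx":0,"dy":0,"dz":0.003,"rx":0,"ry":0,"rz":0,"hand":0.04},{"dx":0,"dy":0,"dz":0,"rx":0,"ry":0,"rz":0,"hand":0.04}]'
python3 -m pendant '[{"dx":0,"dy":0,"dz":0.003,"rx":0,"ry":0,"rz":0,"hand":0.04},{"dx":0,"dy":0,"dz":0,"rx":0,"ry":0,"rz":0,"hand":0.04}]'
```

```text
clock: 9.65
position: [0.5288, 0.2224, 0.0186]
ee_rot: [-0.0, 0.383, 0.924, -0.0]
contact_force: [0.1, -0.9, -1.5]
width: 0.0573
gripper_force: 54.5
clock: 9.82
position: [0.5287, 0.2223, 0.0154]
ee_rot: [-0.0, 0.383, 0.924, -0.0]
contact_force: [-0.7, -0.2, -1.8]
width: 0.0575
gripper_force: 54.5
clock: 9.98
position: [0.5293, 0.2225, 0.0139]
ee_rot: [0.0, 0.383, 0.924, 0.0]
contact_force: [-1.1, -1.3, 5.6]
width: 0.0573
gripper_force: 55.2
```

```bash
python3 -m pendant '[{"dx":0,"dy":0,"dz":0,"rx":0,"ry":0,"rz":0,"hand":0.0854},{"dx":0,"dy":0,"dz":0,"rx":0,"ry":0,"rz":0,"hand":0.0854},{"dx":0,"dy":0,"dz":0,"rx":0,"ry":0,"rz":0,"hand":0.0854},{"dx":0,"dy":0,"dz":0,"rx":0,"ry":0,"rz":0,"hand":0.0854},{"dx":0,"dy":0,"dz":0,"rx":0,"ry":0,"rz":0,"hand":0.0854},{"dx":0,"dy":0,"dz":-0.02,"rx":0,"ry":0,"rz":0,"hand":0.0854},{"dx":0,"dy":0,"dz":-0.04,"rx":0,"ry":0,"rz":0,"hand":0.0854},{"dx":0,"dy":0,"dz":-0.04,"rx":0,"ry":0,"rz":0,"hand":0.0854},{"dx":0,"dy":0,"dz":-0.04,"rx":0,"ry":0,"rz":0,"hand":0.0854}]'
python3 -m pendant '[{"dx":0,"dy":0,"dz":0,"rx":0,"ry":0,"rz":-6.6,"hand":0.03},{"dx":0,"dy":0,"dz":0,"rx":0,"ry":0,"rz":-6.6,"hand":0.03},{"dx":0,"dy":0,"dz":0,"rx":0,"ry":0,"rz":-6.6,"hand":0.03},{"dx":0,"dy":0,"dz":0,"rx":0,"ry":0,"rz":-6.6,"hand":0.03},{"dx":0,"dy":0,"dz":0,"rx":0,"ry":0,"rz":-6.6,"hand":0.03},{"dx":0,"dy":0,"dz":0,"rx":0,"ry":0,"rz":-6.6,"hand":0.03},{"dx":0,"dy":0,"dz":0,"rx":0,"ry":0,"rz":-6.6,"hand":0.03},{"dx":0,"dy":0,"dz":0,"rx":0,"ry":0,"rz":-6.6,"hand":0.03},{"dx":0,"dy":0,"dz":0,"rx":0,"ry":0,"rz":-6.2,"hand":0.03},{"dx":0,"dy":0,"dz":0,"rx":0,"ry":0,"rz":0,"hand":0.03}]'
python3 -c "
from h import *
import pickle
plan(.4285,-.193,.20,104)
s=manip.get_state();print(s['qpos'].round(2))
a=np.radians(45)
"
```

```text
clock: 10.73
position: [0.5284, 0.2222, 0.1539]
ee_rot: [-0.001, 0.383, 0.924, -0.0]
contact_force: [2.1, 0.0, -1.1]
width: 0.0856
gripper_force: 0.0
clock: 11.57
position: [0.5289, 0.2223, 0.1527]
ee_rot: [-0.0, -0.123, 0.992, -0.0]
contact_force: [-0.5, 0.3, -0.2]
width: 0.0299
gripper_force: 0.0
rot first [ 0.   -0.01  0.11] then tool d(mm) [ 197.9 -378.7  -47.3] | p [528.9 222.3 152.7] F [-0.5  0.3 -0.2] w 29.9 t 11.5667
[ 0.28  0.3   1.57  0.    1.27 -1.54]
```

```bash
python3 -m pendant '[{"dx":0.0125,"dy":-0.0345,"dz":-0.0043,"rx":0,"ry":0,"rz":0,"hand":0.03},{"dx":0.0125,"dy":-0.0345,"dz":-0.0043,"rx":0,"ry":0,"rz":0,"hand":0.03},{"dx":0.0125,"dy":-0.0345,"dz":-0.0043,"rx":0,"ry":0,"rz":0,"hand":0.03},{"dx":0.0125,"dy":-0.0345,"dz":-0.0043,"rx":0,"ry":0,"rz":0,"hand":0.03},{"dx":0.0125,"dy":-0.0345,"dz":-0.0043,"rx":0,"ry":0,"rz":0,"hand":0.03},{"dx":0.0125,"dy":-0.0345,"dz":-0.0043,"rx":0,"ry":0,"rz":0,"hand":0.03},{"dx":0.0125,"dy":-0.0345,"dz":-0.0043,"rx":0,"ry":0,"rz":0,"hand":0.03},{"dx":0.0125,"dy":-0.0345,"dz":-0.0043,"rx":0,"ry":0,"rz":0,"hand":0.03},{"dx":0.0125,"dy":-0.0345,"dz":-0.0043,"rx":0,"ry":0,"rz":0,"hand":0.03},{"dx":0.0125,"dy":-0.0345,"dz":-0.0043,"rx":0,"ry":0,"rz":0,"hand":0.03},{"dx":0.0125,"dy":-0.0345,"dz":-0.0043,"rx":0,"ry":0,"rz":0,"hand":0.03},{"dx":0,"dy":0,"dz":0,"rx":0,"ry":0,"rz":0,"hand":0.03}]'
python3 -m pendant '[{"dx":0,"dy":0,"dz":0,"rx":0,"ry":0,"rz":0,"hand":0.03},{"dx":0,"dy":0,"dz":0,"rx":0,"ry":0,"rz":0,"hand":0.03},{"dx":0,"dy":0,"dz":0,"rx":0,"ry":0,"rz":0,"hand":0.03}]' >/dev/null
cat >> h.py <<'E'
def blobs(c,roi=None):
    """grey metal things on the tan counter: contour blobs, below given wrist-image row"""
    f=c['f'].astype(int); m=((f[:,:,0]-f[:,:,2])<18).astype(np.uint8)
    m=cv2.morphologyEx(m,cv2.MORPH_OPEN,np.ones((3,3),np.uint8))
    out=[]
    for k in cv2.findContours(m,cv2.RETR_EXTERNAL,cv2.CHAIN_APPROX_NONE)[0]:
        if cv2.contourArea(k)>150 and len(k)>5: out.append((cv2.contourArea(k),cv2.fitEllipse(k),k))
    return out
E
python3 - <<'E'
from h import *
import pickle
c=cam('wrist');pickle.dump(c,open('w7.pkl','wb'));save(c,'pics/w7.png')
plan(.4285,-.193,.03,104)
print('pred',w2px(c,[[.4285,-.193,.01]]))
for a,e,k in blobs(c):
    (u,v),ax,an=e;print(int(a),(round(u,1),round(v,1)),np.round(ax,1),round(an),cv2.boundingRect(k),px2w(c,[[u,v]],.01).round(4)[0,:2])
E
```

```text
clock: 12.57
position: [0.4876, -0.1862, 0.2008]
ee_rot: [0.0, -0.118, 0.993, -0.003]
contact_force: [0.0, 0.2, -0.4]
width: 0.0295
gripper_force: 0.0
rot first [ 0.05 -0.01  0.06] then tool d(mm) [ 60.8  -0.6 169.9] | p [ 487.4 -177.7  199.9] F [-0.4 -0.6  0.6] w 30.1 t 12.8667
pred [[314.45141967 130.45482877]]
49142 (329.5, 342.6) [153.5 622.3] 90 (0, 240, 640, 160) [ 0.7444 -0.0892]
3415 (24.3, 256.6) [62.1 80.1] 16 (0, 221, 60, 80) [ 0.7068 -0.5673]
1376 (320.3, 231.2) [41.8 41.9] 102 (299, 210, 43, 43) [ 0.5607 -0.1515]
14277 (588.1, 259.5) [125.2 165.8] 13 (514, 172, 126, 175) [0.5086 0.2471]
1146 (410.3, 184.5) [29.4 82.8] 4 (396, 152, 32, 83) [ 0.4657 -0.0502]
2119 (199.8, 154.8) [49.6 54.5] 132 (174, 129, 53, 53) [ 0.4948 -0.3316]
2079 (315.9, 129.8) [50.7 52.3] 2 (291, 104, 51, 53) [ 0.4272 -0.1914]
1209 (236.0, 52.1) [ 25.6 108. ] 144 (196, 0, 71, 92) [ 0.363  -0.3059]
594 (5.5, 32.4) [12.5 74.2] 179 (0, 0, 14, 59) [ 0.4058 -0.5788]
```

```bash
python3 -m pendant '[{"dx":0.0305,"dy":0,"dz":0,"rx":0,"ry":0,"rz":0,"hand":0.03},{"dx":0.0305,"dy":0,"dz":0.02,"rx":0,"ry":0,"rz":0,"hand":0.03},{"dx":0,"dy":0,"dz":0.04,"rx":0,"ry":0,"rz":0,"hand":0.03},{"dx":0,"dy":0,"dz":0.04,"rx":0,"ry":0,"rz":0,"hand":0.03},{"dx":0,"dy":0,"dz":0.035,"rx":0,"ry":0,"rz":0,"hand":0.03},{"dx":0,"dy":0,"dz":0.025,"rx":0,"ry":0,"rz":0,"hand":0.03},{"dx":0,"dy":0,"dz":0.015,"rx":0,"ry":0,"rz":0,"hand":0.03},{"dx":0,"dy":0,"dz":0,"rx":0,"ry":0,"rz":0,"hand":0.03},{"dx":0,"dy":0,"dz":0,"rx":0,"ry":0,"rz":0,"hand":0.03}]'
python3 -m pendant '[{"dx":0,"dy":0,"dz":0.005,"rx":0,"ry":0,"rz":0,"hand":0.03},{"dx":0,"dy":0,"dz":0,"rx":0,"ry":0,"rz":0,"hand":0.03}]'
python3 -m pendant '[{"dx":0,"dy":0,"dz":0.004,"rx":0,"ry":0,"rz":0,"hand":0.03},{"dx":0,"dy":0,"dz":0,"rx":0,"ry":0,"rz":0,"hand":0.03}]'
```

```text
clock: 13.62
position: [0.4281, -0.1926, 0.0247]
ee_rot: [-0.001, -0.123, 0.992, 0.001]
contact_force: [0.4, -1.3, -0.0]
width: 0.0301
gripper_force: 0.0
clock: 13.78
position: [0.4292, -0.1939, 0.0208]
ee_rot: [0.001, -0.122, 0.992, -0.001]
contact_force: [-0.6, 0.7, -0.9]
width: 0.03
gripper_force: 0.0
clock: 13.95
position: [0.4286, -0.194, 0.0164]
ee_rot: [0.0, -0.122, 0.993, -0.0]
contact_force: [0.1, -0.3, 0.6]
width: 0.0301
gripper_force: 0.0
```

```bash
python3 -m pendant '[{"dx":0,"dy":0,"dz":0.004,"rx":0,"ry":0,"rz":0,"hand":0.03},{"dx":0,"dy":0,"dz":0,"rx":0,"ry":0,"rz":0,"hand":0.03}]'
python3 -m pendant '[{"dx":0,"dy":0,"dz":0.003,"rx":0,"ry":0,"rz":0,"hand":0.03},{"dx":0,"dy":0,"dz":0,"rx":0,"ry":0,"rz":0,"hand":0.03}]'
python3 -m pendant '[{"dx":0,"dy":0,"dz":0.003,"rx":0,"ry":0,"rz":0,"hand":0.03},{"dx":0,"dy":0,"dz":0,"rx":0,"ry":0,"rz":0,"hand":0.03}]'
```

```text
clock: 14.12
position: [0.428, -0.1938, 0.0119]
ee_rot: [-0.0, -0.122, 0.993, 0.0]
contact_force: [-0.3, -0.0, 0.2]
width: 0.0297
gripper_force: 0.0
clock: 14.28
position: [0.428, -0.1938, 0.0087]
ee_rot: [-0.0, -0.122, 0.993, 0.0]
contact_force: [0.1, -0.9, 0.3]
width: 0.0297
gripper_force: 0.0
clock: 14.45
position: [0.4279, -0.1937, 0.0056]
ee_rot: [-0.0, -0.122, 0.993, 0.0]
contact_force: [-0.1, 0.2, 0.9]
width: 0.03
gripper_force: 0.0
```

```bash
python3 -m pendant '[{"dx":0,"dy":0,"dz":0,"rx":0,"ry":0,"rz":0,"hand":0.006},{"dx":0,"dy":0,"dz":0,"rx":0,"ry":0,"rz":0,"hand":0.006},{"dx":0,"dy":0,"dz":0,"rx":0,"ry":0,"rz":0,"hand":0.006},{"dx":0,"dy":0,"dz":0,"rx":0,"ry":0,"rz":0,"hand":0.006},{"dx":0,"dy":0,"dz":0,"rx":0,"ry":0,"rz":0,"hand":0.006},{"dx":0,"dy":0,"dz":0,"rx":0,"ry":0,"rz":0,"hand":0.006}]' 40
```

```text
clock: 14.95
position: [0.4283, -0.1939, 0.0061]
ee_rot: [0.0, -0.122, 0.993, -0.0]
contact_force: [-0.4, 0.4, -0.1]
width: 0.0057
gripper_force: 0.0
```

```bash
python3 -m pendant '[{"dx":0,"dy":0,"dz":0,"rx":0,"ry":0,"rz":0,"hand":0.03},{"dx":0,"dy":0,"dz":0,"rx":0,"ry":0,"rz":0,"hand":0.03},{"dx":0,"dy":0,"dz":0,"rx":0,"ry":0,"rz":0,"hand":0.03},{"dx":0,"dy":0,"dz":0,"rx":0,"ry":0,"rz":0,"hand":0.03},{"dx":0,"dy":0,"dz":0.005,"rx":0,"ry":0,"rz":0,"hand":0.03},{"dx":0,"dy":0,"dz":0.005,"rx":0,"ry":0,"rz":0,"hand":0.03},{"dx":0,"dy":0,"dz":0,"rx":0,"ry":0,"rz":0,"hand":0.03}]'
python3 -m pendant '[{"dx":0,"dy":0,"dz":0.003,"rx":0,"ry":0,"rz":0,"hand":0.03},{"dx":0,"dy":0,"dz":0,"rx":0,"ry":0,"rz":0,"hand":0.03}]'
python3 -m pendant '[{"dx":0,"dy":0,"dz":0.003,"rx":0,"ry":0,"rz":0,"hand":0.03},{"dx":0,"dy":0,"dz":0,"rx":0,"ry":0,"rz":0,"hand":0.03}]'
```

```text
clock: 15.53
position: [0.4274, -0.1934, -0.005]
ee_rot: [-0.001, -0.122, 0.993, 0.001]
contact_force: [-0.2, -0.2, -0.2]
width: 0.0298
gripper_force: 0.0
clock: 15.7
position: [0.4279, -0.1936, -0.0075]
ee_rot: [-0.0, -0.122, 0.993, 0.0]
contact_force: [0.6, -0.6, 0.7]
width: 0.0302
gripper_force: 0.0
clock: 15.87
position: [0.428, -0.1937, -0.0103]
ee_rot: [-0.0, -0.122, 0.993, 0.0]
contact_force: [-0.3, 0.8, 0.7]
width: 0.0299
gripper_force: 0.0
```

Still no contact with the disc, so the finger ends really do sit more than 20 mm behind the stated TCP. I'll close here.

```bash
python3 -m pendant '[{"dx":0,"dy":0,"dz":0,"rx":0,"ry":0,"rz":0,"hand":0.006},{"dx":0,"dy":0,"dz":0,"rx":0,"ry":0,"rz":0,"hand":0.006},{"dx":0,"dy":0,"dz":0,"rx":0,"ry":0,"rz":0,"hand":0.006},{"dx":0,"dy":0,"dz":0,"rx":0,"ry":0,"rz":0,"hand":0.006},{"dx":0,"dy":0,"dz":0,"rx":0,"ry":0,"rz":0,"hand":0.006},{"dx":0,"dy":0,"dz":0,"rx":0,"ry":0,"rz":0,"hand":0.006}]' 40
```

```text
clock: 16.37
position: [0.4283, -0.1939, -0.0098]
ee_rot: [0.0, -0.122, 0.993, -0.0]
contact_force: [-0.1, -0.4, -0.1]
width: 0.0062
gripper_force: 0.0
```

```bash
python3 -m pendant '[{"dx":0,"dy":0,"dz":0,"rx":0,"ry":0,"rz":0,"hand":0.03},{"dx":0,"dy":0,"dz":0,"rx":0,"ry":0,"rz":0,"hand":0.03},{"dx":0,"dy":0,"dz":0,"rx":0,"ry":0,"rz":0,"hand":0.03},{"dx":0,"dy":0,"dz":0,"rx":0,"ry":0,"rz":0,"hand":0.03},{"dx":0,"dy":0,"dz":0.004,"rx":0,"ry":0,"rz":0,"hand":0.03},{"dx":0,"dy":0,"dz":0.004,"rx":0,"ry":0,"rz":0,"hand":0.03},{"dx":0,"dy":0,"dz":0,"rx":0,"ry":0,"rz":0,"hand":0.03}]'
python3 -m pendant '[{"dx":0,"dy":0,"dz":0.003,"rx":0,"ry":0,"rz":0,"hand":0.03},{"dx":0,"dy":0,"dz":0,"rx":0,"ry":0,"rz":0,"hand":0.03}]'
python3 -m pendant '[{"dx":0,"dy":0,"dz":0.003,"rx":0,"ry":0,"rz":0,"hand":0.03},{"dx":0,"dy":0,"dz":0,"rx":0,"ry":0,"rz":0,"hand":0.03}]'
python3 -m pendant '[{"dx":0,"dy":0,"dz":0,"rx":0,"ry":0,"rz":0,"hand":0.006},{"dx":0,"dy":0,"dz":0,"rx":0,"ry":0,"rz":0,"hand":0.006},{"dx":0,"dy":0,"dz":0,"rx":0,"ry":0,"rz":0,"hand":0.006},{"dx":0,"dy":0,"dz":0,"rx":0,"ry":0,"rz":0,"hand":0.006},{"dx":0,"dy":0,"dz":0,"rx":0,"ry":0,"rz":0,"hand":0.006}]' 40
```

```text
clock: 16.95
position: [0.4276, -0.1935, -0.0188]
ee_rot: [-0.001, -0.122, 0.993, 0.001]
contact_force: [0.6, -0.4, -0.1]
width: 0.0303
gripper_force: 0.0
clock: 17.12
position: [0.4279, -0.1937, -0.0215]
ee_rot: [-0.0, -0.122, 0.993, 0.0]
contact_force: [-0.6, -0.4, 0.5]
width: 0.0299
gripper_force: 0.0
clock: 17.28
position: [0.428, -0.1937, -0.0244]
ee_rot: [-0.0, -0.122, 0.993, 0.0]
contact_force: [1.2, 0.3, -0.3]
width: 0.0298
gripper_force: 0.0
clock: 17.7
position: [0.4284, -0.194, -0.0238]
ee_rot: [0.0, -0.122, 0.993, -0.0]
contact_force: [0.6, 0.7, 0.1]
width: 0.0107
gripper_force: 40.6
```

```bash
python3 -m pendant '[{"dx":0,"dy":0,"dz":0,"rx":0,"ry":0,"rz":0,"hand":0.03},{"dx":0,"dy":0,"dz":0,"rx":0,"ry":0,"rz":0,"hand":0.03},{"dx":0,"dy":0,"dz":0,"rx":0,"ry":0,"rz":0,"hand":0.03},{"dx":0,"dy":0,"dz":0.003,"rx":0,"ry":0,"rz":0,"hand":0.03},{"dx":0,"dy":0,"dz":0,"rx":0,"ry":0,"rz":0,"hand":0.03}]'
python3 -m pendant '[{"dx":0,"dy":0,"dz":0.003,"rx":0,"ry":0,"rz":0,"hand":0.03},{"dx":0,"dy":0,"dz":0,"rx":0,"ry":0,"rz":0,"hand":0.03}]'
python3 -m pendant '[{"dx":0,"dy":0,"dz":0,"rx":0,"ry":0,"rz":0,"hand":0.006},{"dx":0,"dy":0,"dz":0,"rx":0,"ry":0,"rz":0,"hand":0.006},{"dx":0,"dy":0,"dz":0,"rx":0,"ry":0,"rz":0,"hand":0.006},{"dx":0,"dy":0,"dz":0,"rx":0,"ry":0,"rz":0,"hand":0.006},{"dx":0,"dy":0,"dz":0,"rx":0,"ry":0,"rz":0,"hand":0.006}]' 40
python3 -m pendant '[{"dx":0,"dy":0,"dz":-0.03,"rx":0,"ry":0,"rz":0,"hand":0.006},{"dx":0,"dy":0,"dz":-0.04,"rx":0,"ry":0,"rz":0,"hand":0.006},{"dx":0,"dy":0,"dz":-0.04,"rx":0,"ry":0,"rz":0,"hand":0.006},{"dx":0,"dy":0,"dz":-0.04,"rx":0,"ry":0,"rz":0,"hand":0.006},{"dx":0,"dy":0,"dz":-0.02,"rx":0,"ry":0,"rz":0,"hand":0.006},{"dx":0,"dy":0,"dz":0,"rx":0,"ry":0,"rz":0,"hand":0.006},{"dx":0,"dy":0,"dz":0,"rx":0,"ry":0,"rz":0,"hand":0.006}]'
python3 - <<'E'
from h import *
import pickle
plan(.529,.222,.145,104)
c=cam('wrist');pickle.dump(c,open('w8.pkl','wb'));save(c,'pics/w8.png')
for a,e,k in blobs(c):
    (u,v),ax,an=e;print(int(a),(round(u,1),round(v,1)),np.round(ax,1),round(an),cv2.boundingRect(k))
E
```

```text
clock: 18.12
position: [0.428, -0.1937, -0.0273]
ee_rot: [-0.0, -0.122, 0.993, 0.0]
contact_force: [-0.6, 0.2, -0.0]
width: 0.0299
gripper_force: 0.0
clock: 18.28
position: [0.4282, -0.1938, -0.0303]
ee_rot: [-0.0, -0.122, 0.993, 0.0]
contact_force: [0.8, 0.9, -0.1]
width: 0.0303
gripper_force: 0.0
clock: 18.7
position: [0.4287, -0.1941, -0.0295]
ee_rot: [0.0, -0.122, 0.993, -0.0]
contact_force: [-0.3, 1.0, 6.1]
width: 0.011
gripper_force: 40.4
clock: 19.28
position: [0.4284, -0.194, 0.1405]
ee_rot: [0.001, -0.122, 0.993, -0.0]
contact_force: [-1.1, -0.3, -1.5]
width: 0.011
gripper_force: 39.5
rot first [-0.06  0.06  0.01] then tool d(mm) [-198.3  379.3   -4.5] | p [ 428.4 -194.   140.5] F [-1.1 -0.3 -1.5] w 11.0 t 19.2833
1791 (14.7, 314.8) [37.9 72.3] 0 (0, 280, 37, 71)
65599 (359.7, 325.0) [201.3 575.1] 88 (46, 198, 594, 202)
2676 (187.5, 216.9) [55.8 61.4] 93 (157, 190, 61, 56)
1662 (223.1, 96.5) [ 29.4 131.4] 144 (175, 31, 86, 114)
```

```bash
python3 -m pendant '[{"dx":-0.0215,"dy":0.0316,"dz":-0.0016,"rx":0,"ry":0,"rz":0,"hand":0.006},{"dx":-0.0215,"dy":0.0316,"dz":-0.0016,"rx":0,"ry":0,"rz":0,"hand":0.006},{"dx":-0.0215,"dy":0.0316,"dz":-0.0016,"rx":0,"ry":0,"rz":0,"hand":0.006},{"dx":-0.0215,"dy":0.0316,"dz":-0.0016,"rx":0,"ry":0,"rz":0,"hand":0.006},{"dx":-0.0215,"dy":0.0316,"dz":-0.0016,"rx":0,"ry":0,"rz":0,"hand":0.006},{"dx":-0.0215,"dy":0.0316,"dz":-0.0016,"rx":0,"ry":0,"rz":0,"hand":0.006},{"dx":-0.0215,"dy":0.0316,"dz":-0.0016,"rx":0,"ry":0,"rz":0,"hand":0.006},{"dx":-0.0215,"dy":0.0316,"dz":-0.0016,"rx":0,"ry":0,"rz":0,"hand":0.006},{"dx":-0.0215,"dy":0.0316,"dz":-0.0016,"rx":0,"ry":0,"rz":0,"hand":0.006},{"dx":-0.0215,"dy":0.0316,"dz":-0.0016,"rx":0,"ry":0,"rz":0,"hand":0.006},{"dx":-0.0215,"dy":0.0316,"dz":-0.0016,"rx":0,"ry":0,"rz":0,"hand":0.006},{"dx":-0.0215,"dy":0.0316,"dz":-0.0016,"rx":0,"ry":0,"rz":0,"hand":0.006}]'
python3 -m pendant '[{"dx":0,"dy":0,"dz":0,"rx":0,"ry":0,"rz":0,"hand":0.006},{"dx":0,"dy":0,"dz":0,"rx":0,"ry":0,"rz":0,"hand":0.006},{"dx":0,"dy":0,"dz":0,"rx":0,"ry":0,"rz":0,"hand":0.006},{"dx":0,"dy":0,"dz":0,"rx":0,"ry":0,"rz":0,"hand":0.006}]' >/dev/null
python3 - <<'E'
from h import *
import pickle
plan(.529,.222,.145,104)
c=cam('wrist');pickle.dump(c,open('w9.pkl','wb'))
print(w2px(c,[[.529,.222,.066]]))
a=cv2.resize(c['f'][40:340,170:470],(600,600),interpolation=cv2.INTER_CUBIC)
cv2.imwrite('pics/w9.png',a[:,:,::-1])
E
```

```text
clock: 20.33
position: [0.5852, 0.2379, 0.1558]
ee_rot: [-0.003, -0.122, 0.993, -0.001]
contact_force: [1.0, -0.2, -0.3]
width: 0.0107
gripper_force: 39.5
rot first [-0.03 -0.23 -0.04] then tool d(mm) [57.9  1.  12.5] | p [585.4 235.1 157.5] F [-0.3  0.2 -0.7] w 11.0 t 20.6667
[[316.06281584 137.09032904]]
```

View pics/w9.png

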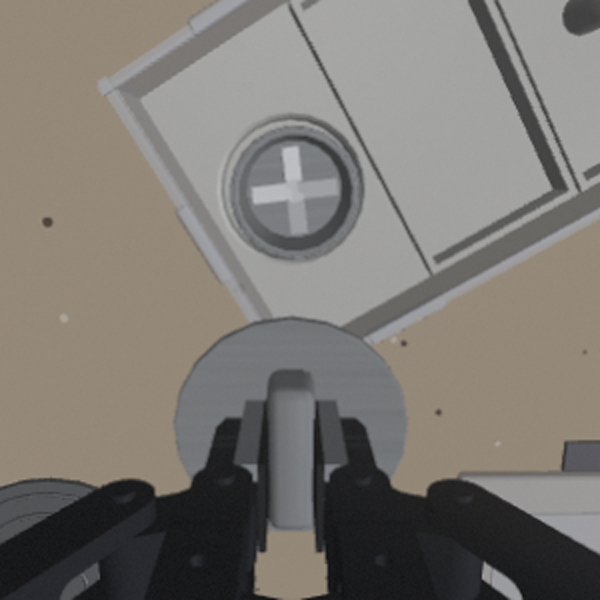

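The cup rim is centred at crop (296.5,192) and the held lid's disc at crop (290.5,430), 233 px wide.

Run:
```python
from h import *
import pickle
c=pickle.load(open('w9.pkl','rb'))
F=lambda u,v:[u/2-.25+170,v/2-.25+40]
cup=px2w(c,[F(296.5,192),F(229,192),F(364,192)],.066);print('cup',cup[0],np.hypot(*(cup[2]-cup[1])[:2]))
lid=px2w(c,[F(290.5,430),F(174,430),F(407,430)],.197);print('lid',lid[0],np.hypot(*(lid[2]-lid[1])[:2]))
s=manip.get_state();M=rot(s['ee_rot']);print('lid in tool',M.T@(lid[0]-s['position']),'cup in tool',M.T@(cup[0]-s['position']))
# spindle: dome seen at crop (583,14)
print('spindle',px2w(c,[F(583,14)],.042))
```

```text
cup [0.52735527 0.22347893 0.066     ] 0.06391439597260751
lid [0.58500295 0.23495498 0.197     ] 0.06502139537250087
lid in tool [ 0.0008622   0.0001345  -0.03887039] cup in tool [0.05922073 0.00293836 0.09228743]
spindle [[0.41447056 0.33644926 0.042     ]]
```

```bash
python3 -m pendant '[{"dx":0.0292,"dy":0.0014,"dz":0,"rx":0,"ry":0,"rz":0,"hand":0.006},{"dx":0.0291,"dy":0.0014,"dz":0,"rx":0,"ry":0,"rz":0,"hand":0.006},{"dx":0,"dy":0,"dz":0.03,"rx":0,"ry":0,"rz":0,"hand":0.006},{"dx":0,"dy":0,"dz":0.03,"rx":0,"ry":0,"rz":0,"hand":0.006},{"dx":0,"dy":0,"dz":0.025,"rx":0,"ry":0,"rz":0,"hand":0.006},{"dx":0,"dy":0,"dz":0.02,"rx":0,"ry":0,"rz":0,"hand":0.006},{"dx":0,"dy":0,"dz":0.008,"rx":0,"ry":0,"rz":0,"hand":0.006},{"dx":0,"dy":0,"dz":0,"rx":0,"ry":0,"rz":0,"hand":0.006}]'
python3 -m pendant '[{"dx":0,"dy":0,"dz":0.004,"rx":0,"ry":0,"rz":0,"hand":0.006},{"dx":0,"dy":0,"dz":0,"rx":0,"ry":0,"rz":0,"hand":0.006}]'
python3 -m pendant '[{"dx":0,"dy":0,"dz":0.003,"rx":0,"ry":0,"rz":0,"hand":0.006},{"dx":0,"dy":0,"dz":0,"rx":0,"ry":0,"rz":0,"hand":0.006}]'
python3 -m pendant '[{"dx":0,"dy":0,"dz":0.003,"rx":0,"ry":0,"rz":0,"hand":0.006},{"dx":0,"dy":0,"dz":0,"rx":0,"ry":0,"rz":0,"hand":0.006}]'
```

```text
clock: 21.38
position: [0.5276, 0.2236, 0.0445]
ee_rot: [-0.002, -0.121, 0.993, -0.0]
contact_force: [-0.4, -0.2, -0.7]
width: 0.011
gripper_force: 39.6
clock: 21.55
position: [0.5304, 0.2249, 0.0432]
ee_rot: [0.001, -0.122, 0.993, 0.0]
contact_force: [-0.3, 0.5, -1.7]
width: 0.0112
gripper_force: 39.6
clock: 21.72
position: [0.5301, 0.2252, 0.04]
ee_rot: [0.001, -0.122, 0.993, 0.0]
contact_force: [0.1, 1.1, -0.7]
width: 0.0115
gripper_force: 39.6
clock: 21.88
position: [0.5295, 0.2251, 0.0363]
ee_rot: [0.0, -0.122, 0.993, 0.0]
contact_force: [-0.6, -0.5, -1.0]
width: 0.0109
gripper_force: 39.6
```

```bash
python3 -m pendant '[{"dx":0.0012,"dy":-0.001,"dz":0,"rx":0,"ry":0,"rz":0,"hand":0.006},{"dx":0,"dy":0,"dz":0.002,"rx":0,"ry":0,"rz":0,"hand":0.006},{"dx":0,"dy":0,"dz":0,"rx":0,"ry":0,"rz":0,"hand":0.006}]'
python3 -m pendant '[{"dx":0,"dy":0,"dz":0.002,"rx":0,"ry":0,"rz":0,"hand":0.006},{"dx":0,"dy":0,"dz":0,"rx":0,"ry":0,"rz":0,"hand":0.006}]'
python3 -m pendant '[{"dx":0,"dy":0,"dz":0.002,"rx":0,"ry":0,"rz":0,"hand":0.006},{"dx":0,"dy":0,"dz":0,"rx":0,"ry":0,"rz":0,"hand":0.006}]'
```

```text
clock: 22.13
position: [0.5283, 0.2238, 0.0341]
ee_rot: [-0.0, -0.122, 0.993, 0.0]
contact_force: [0.7, 0.5, -0.7]
width: 0.011
gripper_force: 39.6
clock: 22.3
position: [0.5284, 0.2238, 0.032]
ee_rot: [-0.0, -0.122, 0.993, -0.0]
contact_force: [0.1, 0.4, -0.6]
width: 0.0111
gripper_force: 39.6
clock: 22.47
position: [0.5289, 0.224, 0.0305]
ee_rot: [0.0, -0.122, 0.993, 0.0]
contact_force: [-0.0, -0.3, 0.1]
width: 0.0109
gripper_force: 39.9
```

```bash
python3 -m pendant '[{"dx":0,"dy":0,"dz":0.001,"rx":0,"ry":0,"rz":0,"hand":0.006},{"dx":0,"dy":0,"dz":0,"rx":0,"ry":0,"rz":0,"hand":0.03},{"dx":0,"dy":0,"dz":0,"rx":0,"ry":0,"rz":0,"hand":0.03},{"dx":0,"dy":0,"dz":0,"rx":0,"ry":0,"rz":0,"hand":0.03},{"dx":0,"dy":0,"dz":0,"rx":0,"ry":0,"rz":0,"hand":0.03},{"dx":0,"dy":0,"dz":-0.02,"rx":0,"ry":0,"rz":0,"hand":0.03},{"dx":0,"dy":0,"dz":-0.04,"rx":0,"ry":0,"rz":0,"hand":0.03},{"dx":0,"dy":0,"dz":-0.04,"rx":0,"ry":0,"rz":0,"hand":0.03},{"dx":0,"dy":0,"dz":-0.04,"rx":0,"ry":0,"rz":0,"hand":0.03}]'
python3 -m pendant '[{"dx":0,"dy":0,"dz":0,"rx":0,"ry":0,"rz":6.6,"hand":0.0854},{"dx":0,"dy":0,"dz":0,"rx":0,"ry":0,"rz":6.6,"hand":0.0854},{"dx":0,"dy":0,"dz":0,"rx":0,"ry":0,"rz":6.6,"hand":0.0854},{"dx":0,"dy":0,"dz":0,"rx":0,"ry":0,"rz":6.6,"hand":0.0854},{"dx":0,"dy":0,"dz":0,"rx":0,"ry":0,"rz":6.6,"hand":0.0854},{"dx":0,"dy":0,"dz":0,"rx":0,"ry":0,"rz":6.6,"hand":0.0854},{"dx":0,"dy":0,"dz":0,"rx":0,"ry":0,"rz":6.6,"hand":0.0854},{"dx":0,"dy":0,"dz":0,"rx":0,"ry":0,"rz":6.6,"hand":0.0854},{"dx":0,"dy":0,"dz":0,"rx":0,"ry":0,"rz":6.2,"hand":0.0854},{"dx":0,"dy":0,"dz":0,"rx":0,"ry":0,"rz":0,"hand":0.0854},{"dx":0,"dy":0,"dz":0,"rx":0,"ry":0,"rz":0,"hand":0.0854}]'
python3 -c "
from h import *
plan(.5615,-.1525,.16,45)"
```

```text
clock: 23.22
position: [0.5278, 0.2236, 0.17]
ee_rot: [-0.001, -0.122, 0.993, -0.0]
contact_force: [0.3, 0.2, 0.8]
width: 0.0298
gripper_force: 0.0
clock: 24.13
position: [0.5284, 0.2237, 0.1689]
ee_rot: [-0.0, 0.381, 0.924, -0.0]
contact_force: [0.1, -0.1, -0.6]
width: 0.0854
gripper_force: 0.0
rot first [-0.04 -0.02  0.17] then tool d(mm) [-289.5 -242.6    8.9] | p [528.4 223.7 168.9] F [ 0.1 -0.1 -0.6] w 85.4 t 24.1333
```

```bash
python3 -m pendant '[{"dx":-0.029,"dy":-0.0243,"dz":0,"rx":0,"ry":0,"rz":0,"hand":0.0854},{"dx":-0.029,"dy":-0.0243,"dz":0,"rx":0,"ry":0,"rz":0,"hand":0.0854},{"dx":-0.029,"dy":-0.0243,"dz":0,"rx":0,"ry":0,"rz":0,"hand":0.0854},{"dx":-0.029,"dy":-0.0243,"dz":0,"rx":0,"ry":0,"rz":0,"hand":0.0854},{"dx":-0.029,"dy":-0.0243,"dz":0,"rx":0,"ry":0,"rz":0,"hand":0.0854},{"dx":-0.029,"dy":-0.0243,"dz":0,"rx":0,"ry":0,"rz":0,"hand":0.0854},{"dx":-0.029,"dy":-0.0243,"dz":0,"rx":0,"ry":0,"rz":0,"hand":0.0854},{"dx":-0.029,"dy":-0.0243,"dz":0,"rx":0,"ry":0,"rz":0,"hand":0.0854},{"dx":-0.029,"dy":-0.0243,"dz":0,"rx":0,"ry":0,"rz":0,"hand":0.0854},{"dx":-0.029,"dy":-0.0243,"dz":0,"rx":0,"ry":0,"rz":0,"hand":0.0854},{"dx":0,"dy":0,"dz":0,"rx":0,"ry":0,"rz":0,"hand":0.0854},{"dx":0,"dy":0,"dz":0,"rx":0,"ry":0,"rz":0,"hand":0.0854}]'
python3 -m pendant '[{"dx":0,"dy":0,"dz":0.04,"rx":0,"ry":0,"rz":0,"hand":0.0854},{"dx":0,"dy":0,"dz":0.04,"rx":0,"ry":0,"rz":0,"hand":0.0854},{"dx":0,"dy":0,"dz":0.04,"rx":0,"ry":0,"rz":0,"hand":0.0854},{"dx":0,"dy":0,"dz":0.03,"rx":0,"ry":0,"rz":0,"hand":0.0854},{"dx":0,"dy":0,"dz":0.02,"rx":0,"ry":0,"rz":0,"hand":0.0854},{"dx":0,"dy":0,"dz":0.02,"rx":0,"ry":0,"rz":0,"hand":0.0854},{"dx":0,"dy":0,"dz":0.01,"rx":0,"ry":0,"rz":0,"hand":0.0854},{"dx":0,"dy":0,"dz":0,"rx":0,"ry":0,"rz":0,"hand":0.0854},{"dx":0,"dy":0,"dz":0,"rx":0,"ry":0,"rz":0,"hand":0.0854}]'
python3 -c "
from h import *
plan(.5615,-.1525,-.039,45)"
```

```text
clock: 25.13
position: [0.5618, -0.155, 0.1687]
ee_rot: [-0.0, 0.383, 0.924, 0.0]
contact_force: [-0.1, 1.5, 0.3]
width: 0.0856
gripper_force: 0.0
clock: 25.88
position: [0.562, -0.1521, -0.0305]
ee_rot: [-0.0, 0.382, 0.924, 0.0]
contact_force: [0.4, -0.2, 0.2]
width: 0.0851
gripper_force: 0.0
rot first [ 0.01 -0.03  0.1 ] then tool d(mm) [ 0.1 -0.7  8.5] | p [ 562.  -152.1  -30.5] F [ 0.4 -0.2  0.2] w 85.1 t 25.8833
```

```bash
python3 -m pendant '[{"dx":0,"dy":0,"dz":0.004,"rx":0,"ry":0,"rz":0,"hand":0.0854},{"dx":0,"dy":0,"dz":0.004,"rx":0,"ry":0,"rz":0,"hand":0.0854},{"dx":0,"dy":0,"dz":0,"rx":0,"ry":0,"rz":0,"hand":0.0854}]'
python3 -m pendant '[{"dx":0,"dy":0,"dz":0,"rx":0,"ry":0,"rz":0,"hand":0.045},{"dx":0,"dy":0,"dz":0,"rx":0,"ry":0,"rz":0,"hand":0.045},{"dx":0,"dy":0,"dz":0,"rx":0,"ry":0,"rz":0,"hand":0.045},{"dx":0,"dy":0,"dz":0,"rx":0,"ry":0,"rz":0,"hand":0.045},{"dx":0,"dy":0,"dz":0,"rx":0,"ry":0,"rz":0,"hand":0.045},{"dx":0,"dy":0,"dz":0,"rx":0,"ry":0,"rz":0,"hand":0.045}]' 50
```

```text
clock: 26.13
position: [0.5622, -0.153, -0.0383]
ee_rot: [0.0, 0.383, 0.924, 0.0]
contact_force: [0.6, -0.3, 0.3]
width: 0.0854
gripper_force: 0.0
clock: 26.63
position: [0.5625, -0.1533, -0.0378]
ee_rot: [0.001, 0.383, 0.924, 0.0]
contact_force: [-1.1, 0.6, 5.7]
width: 0.0571
gripper_force: 53.9
```

```bash
python3 -m pendant '[{"dx":0,"dy":0,"dz":-0.02,"rx":0,"ry":0,"rz":0,"hand":0.045},{"dx":0,"dy":0,"dz":-0.04,"rx":0,"ry":0,"rz":0,"hand":0.045},{"dx":0,"dy":0,"dz":-0.04,"rx":0,"ry":0,"rz":0,"hand":0.045},{"dx":0,"dy":0,"dz":-0.04,"rx":0,"ry":0,"rz":0,"hand":0.045},{"dx":0,"dy":0,"dz":-0.04,"rx":0,"ry":0,"rz":0,"hand":0.045}]'
python3 -m pendant '[{"dx":0.0334,"dy":0.0173,"dz":0,"rx":0,"ry":0,"rz":0,"hand":0.045},{"dx":0.0334,"dy":0.0173,"dz":0,"rx":0,"ry":0,"rz":0,"hand":0.045},{"dx":0.0334,"dy":0.0173,"dz":0,"rx":0,"ry":0,"rz":0,"hand":0.045},{"dx":0.0334,"dy":0.0173,"dz":0,"rx":0,"ry":0,"rz":0,"hand":0.045},{"dx":0.0334,"dy":0.0173,"dz":0,"rx":0,"ry":0,"rz":0,"hand":0.045},{"dx":0.0334,"dy":0.0173,"dz":0,"rx":0,"ry":0,"rz":0,"hand":0.045},{"dx":0.0334,"dy":0.0173,"dz":0,"rx":0,"ry":0,"rz":0,"hand":0.045},{"dx":0.0334,"dy":0.0173,"dz":0,"rx":0,"ry":0,"rz":0,"hand":0.045},{"dx":0.0334,"dy":0.0173,"dz":0,"rx":0,"ry":0,"rz":0,"hand":0.045},{"dx":0.0334,"dy":0.0173,"dz":0,"rx":0,"ry":0,"rz":0,"hand":0.045},{"dx":0.0334,"dy":0.0173,"dz":0,"rx":0,"ry":0,"rz":0,"hand":0.045},{"dx":0.0334,"dy":0.0173,"dz":0,"rx":0,"ry":0,"rz":0,"hand":0.045}]' >/dev/null
python3 -m pendant '[{"dx":0,"dy":0,"dz":0,"rx":0,"ry":0,"rz":0,"hand":0.045},{"dx":0,"dy":0,"dz":0,"rx":0,"ry":0,"rz":0,"hand":0.045},{"dx":0,"dy":0,"dz":0,"rx":0,"ry":0,"rz":0,"hand":0.045},{"dx":0,"dy":0,"dz":0,"rx":0,"ry":0,"rz":0,"hand":0.045}]'
python3 - <<'E'
from h import *
import pickle
plan(.4025,.3485,.0,45)
c=cam('wrist');pickle.dump(c,open('w10.pkl','wb'))
print(w2px(c,[[.4025,.3485,.042],[.4025,.3485,.008]]))
g=cv2.cvtColor(c['f'],cv2.COLOR_RGB2GRAY)
u,v=w2px(c,[[.4025,.3485,.03]])[0].astype(int)
print(u,v);print(g[v-44:v+44:4,u-48:u+52:4])
E
```

```text
clock: 27.05
position: [0.5612, -0.1528, 0.1427]
ee_rot: [-0.001, 0.383, 0.924, 0.0]
contact_force: [0.2, -0.6, -1.7]
width: 0.0571
gripper_force: 53.9
clock: 28.38
position: [0.4254, 0.2759, 0.1411]
ee_rot: [0.0, 0.383, 0.924, -0.0]
contact_force: [-0.3, -1.2, -0.9]
width: 0.0567
gripper_force: 53.9
rot first [-0.04  0.02 -0.05] then tool d(mm) [ 67.5  35.1 141.1] | p [425.4 275.9 141.1] F [-0.3 -1.2 -0.9] w 56.7 t 28.3833
[[351.75896948 125.81174406]
 [347.82012608 125.29966438]]
350 125
[[162 163 163 163 163 162 164 162 162 163 162 163 162 162 163 162 162 163
  162 160 161 161 162 161 161]
 [119 110 111 110 111 111 112 110  99  98  96  96  96  95  93  84  83  82
   82  80  78  76  72  70  71]
 [162 162 163 163 162 161 163 163 163 162 163 161 162 163 162 161 161 161
  160 161 162 161 160 160 160]
 [162 161 162 162 162 162 163 162 162 162 162 162 163 163 161 161 161 162
  160 162 161 161 161 160 160]
 [162 162 162 163 162 162 162 163 163 162 162 162 162 162 161 162 161 161
  161 161 161 161 161 162 161]
 [161 162 162 162 162 162 161 162 162 162 162 161 162 161 162 161 161 161
  160 
[... 1005 characters left out ...]
59 159 159 159 160 160 160 159 159 159
  158 159 159 157 158 159 158]
 [158 160 159 159 159 159 160 159 160 159 159 160 160 160 159 159 160 159
  159 158 159 159 159 159 159]
 [159 158 160 160 160 159 158 160 160 159 159 159 160 160 158 158 158 158
  159 158 159 159 158 159 158]
 [159 159 159 159 160 160 159 159 160 160 160 159 159 160 159 158 159 159
  159 158 159 158 158 158 158]
 [159 159 159 160 158 159 158 158 160 159 159 159 159 159 158 158 159 159
  159 158 159 158 157 158 158]
 [155 155 157 159 160 159 158 158 158 159 158 158 159 160 159 159 160 159
  159 158 158 158 158 158 158]
 [153 152 153 153 152 151 149 150 150 150 149 149 149 146 147 146 147 147
  146 146 142 142 142 141 141]]
```

The spindle's top shows at about (354,124), within 3 px of the prediction. I'll move over it and lower.

```bash
python3 -m pendant '[{"dx":0.0345,"dy":0.0185,"dz":0,"rx":0,"ry":0,"rz":0,"hand":0.045},{"dx":0.034,"dy":0.0185,"dz":0,"rx":0,"ry":0,"rz":0,"hand":0.045},{"dx":0,"dy":0,"dz":0.03,"rx":0,"ry":0,"rz":0,"hand":0.045},{"dx":0,"dy":0,"dz":0.03,"rx":0,"ry":0,"rz":0,"hand":0.045},{"dx":0,"dy":0,"dz":0.03,"rx":0,"ry":0,"rz":0,"hand":0.045},{"dx":0,"dy":0,"dz":0.02,"rx":0,"ry":0,"rz":0,"hand":0.045},{"dx":0,"dy":0,"dz":0.01,"rx":0,"ry":0,"rz":0,"hand":0.045},{"dx":0,"dy":0,"dz":0,"rx":0,"ry":0,"rz":0,"hand":0.045}]'
python3 -m pendant '[{"dx":0,"dy":0,"dz":0.01,"rx":0,"ry":0,"rz":0,"hand":0.045},{"dx":0,"dy":0,"dz":0.01,"rx":0,"ry":0,"rz":0,"hand":0.045},{"dx":0,"dy":0,"dz":0,"rx":0,"ry":0,"rz":0,"hand":0.045}]'
python3 -m pendant '[{"dx":0,"dy":0,"dz":0.01,"rx":0,"ry":0,"rz":0,"hand":0.045},{"dx":0,"dy":0,"dz":0.01,"rx":0,"ry":0,"rz":0,"hand":0.045},{"dx":0,"dy":0,"dz":0,"rx":0,"ry":0,"rz":0,"hand":0.045}]'
```

```text
clock: 29.1
position: [0.402, 0.3496, 0.0192]
ee_rot: [-0.001, 0.384, 0.924, -0.002]
contact_force: [-0.8, -0.7, -0.6]
width: 0.0568
gripper_force: 53.9
clock: 29.35
position: [0.4028, 0.3511, 0.0005]
ee_rot: [-0.0, 0.383, 0.924, -0.0]
contact_force: [0.4, 0.1, -0.6]
width: 0.0567
gripper_force: 53.9
clock: 29.6
position: [0.4018, 0.3509, -0.0203]
ee_rot: [-0.001, 0.383, 0.924, -0.001]
contact_force: [-0.1, -0.5, -0.9]
width: 0.0566
gripper_force: 53.9
```

```bash
python3 -m pendant '[{"dx":0,"dy":0,"dz":0.004,"rx":0,"ry":0,"rz":0,"hand":0.045},{"dx":0,"dy":0,"dz":0.003,"rx":0,"ry":0,"rz":0,"hand":0.045},{"dx":0,"dy":0,"dz":0,"rx":0,"ry":0,"rz":0,"hand":0.045}]'
python3 -m pendant '[{"dx":0,"dy":0,"dz":0.003,"rx":0,"ry":0,"rz":0,"hand":0.045},{"dx":0,"dy":0,"dz":0,"rx":0,"ry":0,"rz":0,"hand":0.045}]'
```

```text
clock: 29.85
position: [0.4027, 0.3516, -0.0262]
ee_rot: [-0.0, 0.383, 0.924, -0.0]
contact_force: [-0.4, -0.4, -0.8]
width: 0.0568
gripper_force: 53.9
clock: 30.02
position: [0.4029, 0.3517, -0.0289]
ee_rot: [-0.0, 0.383, 0.924, -0.0]
contact_force: [0.9, -0.0, -0.6]
width: 0.0565
gripper_force: 53.9
```

```bash
python3 -m pendant '[{"dx":0,"dy":0,"dz":0.002,"rx":0,"ry":0,"rz":0,"hand":0.045},{"dx":0,"dy":0,"dz":0,"rx":0,"ry":0,"rz":0,"hand":0.045}]'
python3 -m pendant '[{"dx":0,"dy":0,"dz":0,"rx":0,"ry":0,"rz":0,"hand":0.08},{"dx":0,"dy":0,"dz":0,"rx":0,"ry":0,"rz":0,"hand":0.08},{"dx":0,"dy":0,"dz":0,"rx":0,"ry":0,"rz":0,"hand":0.08},{"dx":0,"dy":0,"dz":0,"rx":0,"ry":0,"rz":0,"hand":0.08},{"dx":0,"dy":0,"dz":-0.02,"rx":0,"ry":0,"rz":0,"hand":0.08},{"dx":0,"dy":0,"dz":-0.04,"rx":0,"ry":0,"rz":0,"hand":0.08},{"dx":0,"dy":0,"dz":-0.04,"rx":0,"ry":0,"rz":0,"hand":0.08},{"dx":0,"dy":0,"dz":-0.04,"rx":0,"ry":0,"rz":0,"hand":0.08},{"dx":0,"dy":0,"dz":-0.04,"rx":0,"ry":0,"rz":0,"hand":0.08},{"dx":0,"dy":0,"dz":-0.03,"rx":0,"ry":0,"rz":0,"hand":0.08}]'
python3 -m pendant '[{"dx":0,"dy":0,"dz":0,"rx":0,"ry":0,"rz":-6.9,"hand":0.03},{"dx":0,"dy":0,"dz":0,"rx":0,"ry":0,"rz":-6.9,"hand":0.03},{"dx":0,"dy":0,"dz":0,"rx":0,"ry":0,"rz":-6.9,"hand":0.03},{"dx":0,"dy":0,"dz":0,"rx":0,"ry":0,"rz":-6.9,"hand":0.03},{"dx":0,"dy":0,"dz":0,"rx":0,"ry":0,"rz":-6.9,"hand":0.03},{"dx":0,"dy":0,"dz":0,"rx":0,"ry":0,"rz":-6.9,"hand":0.03},{"dx":0,"dy":0,"dz":0,"rx":0,"ry":0,"rz":-6.9,"hand":0.03},{"dx":0,"dy":0,"dz":0,"rx":0,"ry":0,"rz":-6.9,"hand":0.03},{"dx":0,"dy":0,"dz":0,"rx":0,"ry":0,"rz":-6.3,"hand":0.03},{"dx":0,"dy":0,"dz":0,"rx":0,"ry":0,"rz":0,"hand":0.03},{"dx":0,"dy":0,"dz":0,"rx":0,"ry":0,"rz":0,"hand":0.03}]'
python3 -c "
from h import *
print(manip.get_state()['qpos'].round(2))
plan(.5305,-.0355,.19,106.5)"
```

```text
clock: 30.18
position: [0.4032, 0.352, -0.0298]
ee_rot: [0.0, 0.383, 0.924, 0.0]
contact_force: [-0.6, -0.2, 4.5]
width: 0.0569
gripper_force: 54.5
clock: 31.02
position: [0.4037, 0.3522, 0.1829]
ee_rot: [0.001, 0.383, 0.924, 0.002]
contact_force: [1.0, 0.4, -0.1]
width: 0.08
gripper_force: 0.0
clock: 31.93
position: [0.4028, 0.3516, 0.1792]
ee_rot: [-0.0, -0.142, 0.99, -0.0]
contact_force: [0.0, 0.2, -0.5]
width: 0.0301
gripper_force: 0.0
[ 0.59  0.22  1.61 -0.    1.31 -1.27]
rot first [-0.   -0.01 -0.15] then tool d(mm) [ -12.5 -407.5  -10.8] | p [402.8 351.6 179.2] F [ 0.   0.2 -0.5] w 30.1 t 31.9333
```

```bash
python3 -m pendant '[{"dx":-0.0013,"dy":-0.0371,"dz":-0.001,"rx":0,"ry":0,"rz":0,"hand":0.03},{"dx":-0.0013,"dy":-0.0371,"dz":-0.001,"rx":0,"ry":0,"rz":0,"hand":0.03},{"dx":-0.0013,"dy":-0.0371,"dz":-0.001,"rx":0,"ry":0,"rz":0,"hand":0.03},{"dx":-0.0013,"dy":-0.0371,"dz":-0.001,"rx":0,"ry":0,"rz":0,"hand":0.03},{"dx":-0.0013,"dy":-0.0371,"dz":-0.001,"rx":0,"ry":0,"rz":0,"hand":0.03},{"dx":-0.0013,"dy":-0.0371,"dz":-0.001,"rx":0,"ry":0,"rz":0,"hand":0.03},{"dx":-0.0013,"dy":-0.0371,"dz":-0.001,"rx":0,"ry":0,"rz":0,"hand":0.03},{"dx":-0.0013,"dy":-0.0371,"dz":-0.001,"rx":0,"ry":0,"rz":0,"hand":0.03},{"dx":-0.0013,"dy":-0.0371,"dz":-0.001,"rx":0,"ry":0,"rz":0,"hand":0.03},{"dx":-0.0013,"dy":-0.0371,"dz":-0.001,"rx":0,"ry":0,"rz":0,"hand":0.03},{"dx":0,"dy":-0.0371,"dz":-0.001,"rx":0,"ry":0,"rz":0,"hand":0.03}]'
python3 -m pendant '[{"dx":0,"dy":0,"dz":0,"rx":0,"ry":0,"rz":0,"hand":0.03},{"dx":0,"dy":0,"dz":0,"rx":0,"ry":0,"rz":0,"hand":0.03},{"dx":0,"dy":0,"dz":0,"rx":0,"ry":0,"rz":0,"hand":0.03},{"dx":0,"dy":0,"dz":0,"rx":0,"ry":0,"rz":0,"hand":0.03}]' >/dev/null
python3 - <<'E'
from h import *
import pickle
plan(.4746,-.0521,.0,106.5)
c=cam('wrist');pickle.dump(c,open('w11.pkl','wb'))
print('pred bowl, org, end',w2px(c,[[.441,-.062,.022],[.4746,-.0521,.022],[.532,-.035,.022]]).round(1).tolist())
for a,e,k in blobs(c):
    x,y,w,h=cv2.boundingRect(k)
    if w>150: continue
    print(int(a),(x,y,w,h))
    if 500<a<3500 and abs(x+w/2-320)<60:
        k=k.reshape(-1,2)
        for v in range(y,y+h,5):
            r=k[k[:,1]==v,0]; print('  ',v,r.min(),r.max(),end=';')
E
```

```text
clock: 32.85
position: [0.5318, -0.0377, 0.1904]
ee_rot: [0.0, -0.142, 0.99, 0.0]
contact_force: [0.9, -0.3, -0.0]
width: 0.0299
gripper_force: 0.0
rot first [ 0.06 -0.02  0.02] then tool d(mm) [ 58.8  -0.7 190.2] | p [530.8 -34.7 190.2] F [0.2 0.3 0.2] w 30.2 t 33.1833
pred bowl, org, end [[314.3, 101.9], [314.3, 132.6], [314.3, 181.3]]
1370 (301, 86, 32, 96)
   86 312 320;   91 305 328;   96 302 331;   101 301 332;   106 301 331;   111 303 329;   116 308 325;   121 312 321;   126 312 321;   131 312 321;   136 312 321;   141 312 321;   146 311 321;   151 311 320;   156 311 320;   161 311 320;   166 311 320;   171 311 320;   176 311 320;   181 312 319;3109 (49, 45, 70, 62)
185 (130, 0, 25, 11)
```

```bash
python3 -m pendant '[{"dx":0.0285,"dy":0.0006,"dz":0,"rx":0,"ry":0,"rz":0,"hand":0.03},{"dx":0.0285,"dy":0.0006,"dz":0,"rx":0,"ry":0,"rz":0,"hand":0.03},{"dx":0,"dy":0,"dz":0.04,"rx":0,"ry":0,"rz":0,"hand":0.03},{"dx":0,"dy":0,"dz":0.04,"rx":0,"ry":0,"rz":0,"hand":0.03},{"dx":0,"dy":0,"dz":0.04,"rx":0,"ry":0,"rz":0,"hand":0.03},{"dx":0,"dy":0,"dz":0.035,"rx":0,"ry":0,"rz":0,"hand":0.03},{"dx":0,"dy":0,"dz":0.03,"rx":0,"ry":0,"rz":0,"hand":0.03},{"dx":0,"dy":0,"dz":0.02,"rx":0,"ry":0,"rz":0,"hand":0.03},{"dx":0,"dy":0,"dz":0.013,"rx":0,"ry":0,"rz":0,"hand":0.03},{"dx":0,"dy":0,"dz":0,"rx":0,"ry":0,"rz":0,"hand":0.03},{"dx":0,"dy":0,"dz":0,"rx":0,"ry":0,"rz":0,"hand":0.03}]'
python3 -m pendant '[{"dx":0,"dy":0,"dz":0,"rx":0,"ry":0,"rz":0,"hand":0.006},{"dx":0,"dy":0,"dz":0,"rx":0,"ry":0,"rz":0,"hand":0.006},{"dx":0,"dy":0,"dz":0,"rx":0,"ry":0,"rz":0,"hand":0.006},{"dx":0,"dy":0,"dz":0,"rx":0,"ry":0,"rz":0,"hand":0.006},{"dx":0,"dy":0,"dz":0,"rx":0,"ry":0,"rz":0,"hand":0.006},{"dx":0,"dy":0,"dz":0,"rx":0,"ry":0,"rz":0,"hand":0.006}]' 40
```

```text
clock: 34.15
position: [0.4759, -0.0498, -0.0279]
ee_rot: [-0.001, -0.144, 0.99, 0.0]
contact_force: [0.1, 0.2, -0.4]
width: 0.0303
gripper_force: 0.0
clock: 34.65
position: [0.4779, -0.0509, -0.0267]
ee_rot: [0.002, -0.143, 0.99, -0.0]
contact_force: [1.7, 2.2, 5.5]
width: 0.0105
gripper_force: 40.5
```

```bash
python3 -m pendant '[{"dx":0,"dy":0,"dz":-0.02,"rx":0,"ry":0,"rz":0,"hand":0.006},{"dx":0,"dy":0,"dz":-0.04,"rx":0,"ry":0,"rz":0,"hand":0.006},{"dx":0,"dy":0,"dz":-0.04,"rx":0,"ry":0,"rz":0,"hand":0.006},{"dx":0,"dy":0,"dz":-0.04,"rx":0,"ry":0,"rz":-7.1,"hand":0.006},{"dx":0,"dy":0,"dz":-0.02,"rx":0,"ry":0,"rz":-7.1,"hand":0.006},{"dx":0,"dy":0,"dz":0,"rx":0,"ry":0,"rz":-7.1,"hand":0.006},{"dx":0,"dy":0,"dz":0,"rx":0,"ry":0,"rz":-7.1,"hand":0.006},{"dx":0,"dy":0,"dz":0,"rx":0,"ry":0,"rz":0,"hand":0.006},{"dx":0,"dy":0,"dz":0,"rx":0,"ry":0,"rz":0,"hand":0.006}]'
python3 -c "
from h import *
plan(.4675,.287,.13,135)"
```

```text
clock: 35.4
position: [0.4757, -0.051, 0.132]
ee_rot: [-0.0, -0.38, 0.925, 0.0]
contact_force: [1.0, -0.2, -0.6]
width: 0.0106
gripper_force: 39.8
rot first [ 0.04 -0.04 -0.27] then tool d(mm) [-233.2  244.8    2. ] | p [475.7 -51.  132. ] F [ 1.  -0.2 -0.6] w 10.6 t 35.4
```

```bash
python3 -m pendant '[{"dx":-0.0259,"dy":0.0272,"dz":0,"rx":0,"ry":0,"rz":0,"hand":0.006},{"dx":-0.0259,"dy":0.0272,"dz":0,"rx":0,"ry":0,"rz":0,"hand":0.006},{"dx":-0.0259,"dy":0.0272,"dz":0,"rx":0,"ry":0,"rz":0,"hand":0.006},{"dx":-0.0259,"dy":0.0272,"dz":0,"rx":0,"ry":0,"rz":0,"hand":0.006},{"dx":-0.0259,"dy":0.0272,"dz":0,"rx":0,"ry":0,"rz":0,"hand":0.006},{"dx":-0.0259,"dy":0.0272,"dz":0,"rx":0,"ry":0,"rz":0,"hand":0.006},{"dx":-0.0259,"dy":0.0272,"dz":0,"rx":0,"ry":0,"rz":0,"hand":0.006},{"dx":-0.0259,"dy":0.0272,"dz":0,"rx":0,"ry":0,"rz":0,"hand":0.006},{"dx":-0.0259,"dy":0.0272,"dz":0,"rx":0,"ry":0,"rz":0,"hand":0.006},{"dx":0,"dy":0,"dz":0,"rx":0,"ry":0,"rz":0,"hand":0.006},{"dx":0,"dy":0,"dz":0,"rx":0,"ry":0,"rz":0,"hand":0.006}]'
python3 -m pendant '[{"dx":0,"dy":0,"dz":0.03,"rx":0,"ry":0,"rz":0,"hand":0.006},{"dx":0,"dy":0,"dz":0.03,"rx":0,"ry":0,"rz":0,"hand":0.006},{"dx":0,"dy":0,"dz":0.03,"rx":0,"ry":0,"rz":0,"hand":0.006},{"dx":0,"dy":0,"dz":0.025,"rx":0,"ry":0,"rz":0,"hand":0.006},{"dx":0,"dy":0,"dz":0.015,"rx":0,"ry":0,"rz":0,"hand":0.006},{"dx":0,"dy":0,"dz":0.01,"rx":0,"ry":0,"rz":0,"hand":0.006},{"dx":0,"dy":0,"dz":0,"rx":0,"ry":0,"rz":0,"hand":0.006},{"dx":0,"dy":0,"dz":0,"rx":0,"ry":0,"rz":0,"hand":0.006}]'
python3 -m pendant '[{"dx":0,"dy":0,"dz":0.005,"rx":0,"ry":0,"rz":0,"hand":0.006},{"dx":0,"dy":0,"dz":0.003,"rx":0,"ry":0,"rz":0,"hand":0.006},{"dx":0,"dy":0,"dz":0,"rx":0,"ry":0,"rz":0,"hand":0.006}]'
```

```text
clock: 36.32
position: [0.4679, 0.2884, 0.1313]
ee_rot: [-0.001, -0.383, 0.924, -0.0]
contact_force: [-0.8, -0.7, -1.2]
width: 0.0104
gripper_force: 39.8
clock: 36.98
position: [0.4688, 0.2861, -0.0078]
ee_rot: [-0.0, -0.381, 0.925, -0.0]
contact_force: [0.3, -1.0, 0.5]
width: 0.0105
gripper_force: 39.8
clock: 37.23
position: [0.4689, 0.287, -0.0154]
ee_rot: [0.0, -0.382, 0.924, 0.0]
contact_force: [-0.3, -0.6, -0.7]
width: 0.0102
gripper_force: 39.8
```

```bash
python3 -m pendant '[{"dx":0,"dy":0,"dz":0.002,"rx":0,"ry":0,"rz":0,"hand":0.006},{"dx":0,"dy":0,"dz":0,"rx":0,"ry":0,"rz":0,"hand":0.006}]'
python3 -m pendant '[{"dx":0,"dy":0,"dz":0.002,"rx":0,"ry":0,"rz":0,"hand":0.006},{"dx":0,"dy":0,"dz":0,"rx":0,"ry":0,"rz":0,"hand":0.006}]'
python3 -m pendant '[{"dx":0,"dy":0,"dz":0.0015,"rx":0,"ry":0,"rz":0,"hand":0.006},{"dx":0,"dy":0,"dz":0,"rx":0,"ry":0,"rz":0,"hand":0.006}]'
```

```text
clock: 37.4
position: [0.4687, 0.2871, -0.0175]
ee_rot: [0.0, -0.382, 0.924, 0.0]
contact_force: [0.3, -0.2, 0.5]
width: 0.0104
gripper_force: 39.8
clock: 37.57
position: [0.4693, 0.2875, -0.0189]
ee_rot: [0.001, -0.382, 0.924, 0.0]
contact_force: [-1.0, 0.3, 5.8]
width: 0.0108
gripper_force: 40.5
clock: 37.73
position: [0.4695, 0.2878, -0.0195]
ee_rot: [0.001, -0.382, 0.924, 0.0]
contact_force: [-1.0, 0.2, 11.5]
width: 0.0105
gripper_force: 41.1
```

```bash
python3 -m pendant '[{"dx":0,"dy":0,"dz":-0.002,"rx":0,"ry":0,"rz":0,"hand":0.006},{"dx":0,"dy":0,"dz":0,"rx":0,"ry":0,"rz":0,"hand":0.03},{"dx":0,"dy":0,"dz":0,"rx":0,"ry":0,"rz":0,"hand":0.03},{"dx":0,"dy":0,"dz":0,"rx":0,"ry":0,"rz":0,"hand":0.03},{"dx":0,"dy":0,"dz":0,"rx":0,"ry":0,"rz":0,"hand":0.03},{"dx":0,"dy":0,"dz":-0.01,"rx":0,"ry":0,"rz":0,"hand":0.03},{"dx":0,"dy":0,"dz":-0.03,"rx":0,"ry":0,"rz":0,"hand":0.03},{"dx":0,"dy":0,"dz":-0.04,"rx":0,"ry":0,"rz":0,"hand":0.03},{"dx":0,"dy":0,"dz":-0.04,"rx":0,"ry":0,"rz":0,"hand":0.03},{"dx":0,"dy":0,"dz":-0.04,"rx":0,"ry":0,"rz":0,"hand":0.03},{"dx":0,"dy":0,"dz":-0.04,"rx":0,"ry":0,"rz":0,"hand":0.03},{"dx":0,"dy":0,"dz":-0.03,"rx":0,"ry":0,"rz":0,"hand":0.03}]'
python3 -m pendant '[{"dx":-0.04,"dy":0,"dz":0,"rx":0,"ry":0,"rz":0,"hand":0.03},{"dx":-0.04,"dy":0,"dz":0,"rx":0,"ry":0,"rz":0,"hand":0.03},{"dx":-0.03,"dy":0,"dz":0,"rx":0,"ry":0,"rz":0,"hand":0.03},{"dx":0,"dy":0,"dz":0,"rx":0,"ry":0,"rz":0,"hand":0.03},{"dx":0,"dy":0,"dz":0,"rx":0,"ry":0,"rz":0,"hand":0.03},{"dx":0,"dy":0,"dz":0,"rx":0,"ry":0,"rz":0,"hand":0.03},{"dx":0,"dy":0,"dz":0,"rx":0,"ry":0,"rz":0,"hand":0.03}]'
python3 - <<'E'
from h import *
import pickle
plan(.466,.286,.2,135)
c=cam('wrist');pickle.dump(c,open('w12.pkl','wb'));save(c,'pics/w12.png')
o=np.array([.466,.286])
P=lambda x,y,z:[*(o+x*np.array([.707,-.707])+y*np.array([.707,.707])),z]
print('pred lid disc',w2px(c,[P(.09,0,.07)]),'collar',w2px(c,[P(-.09,0,.024)]),'scoop bowl/end',w2px(c,[P(0,-.035,.03),P(0,.06,.03)]))
# local gray maps along tray and rectified top-view of box at z=.03, 2mm/px, as coarse ascii
g=cv2.cvtColor(c['f'],cv2.COLOR_RGB2GRAY).astype(np.float32)
xs=np.arange(-.14,.141,.005);ys=np.arange(-.085,.086,.005)
pts=w2px(c,[P(x,y,.03) for y in ys[::-1] for x in xs]).astype(np.float32).reshape(len(ys),len(xs),2)
m=cv2.remap(g,pts[...,0].copy(),pts[...,1].copy(),1,borderValue=0)
for r in m: print(''.join(' .:-=+*#%@'[int(min(v,179)/18)] for v in r))
E
```

```text
clock: 38.73
position: [0.4693, 0.2874, 0.2153]
ee_rot: [0.002, -0.382, 0.924, 0.0]
contact_force: [1.3, 0.3, -0.3]
width: 0.0298
gripper_force: 0.0
clock: 39.32
position: [0.5455, 0.3638, 0.2111]
ee_rot: [-0.0, -0.382, 0.924, -0.0]
contact_force: [-0.6, 0.2, -0.5]
width: 0.0301
gripper_force: 0.0
rot first [ 0.01 -0.06 -0.1 ] then tool d(mm) [111.2   1.2  11.1] | p [545.5 363.8 211.1] F [-0.6  0.2 -0.5] w 30.1 t 39.3167
pred lid disc [[231.44295876  83.40146162]] collar [[389.25183635  88.03800078]] scoop bowl/end [[315.68218058  55.41975545]
 [315.73366778 138.48846542]]
=++**************************##***####################%%#
==############################*#*************************
==%=***#********#**#%***#*****#######%%%%%%%%%%%%%%%%%%##
==%-%%%%%%%%%%%%%%%#%%%%%%%%%%%%%%%%##%%%%%%%%%%%%%%%%%##
==%-%%%%%%%%%%%%%%%#%%%%%%%%%%%%%%%%#%%%%%%%%%%%%%%%%%%##
==%-%%%%%%%%%%%%%%%#%%%%%%%%##%%%%%%##%%%%%%%%%%%%%%%%%##
==%-%%%%%%%%%%%%%%%#%%%%%%%%**%%%%%%##%%%%%%%%%%%%%%%%%##
==%-%%%%%%%%%%%%%%%#%%%%%%@%**%%%%%%##%%%%%%%%%%%%%%%%%##
==%-%%%%%%%%%%%%%%%#%%@%@%%%**%@%%%%##%%%%%%%%%%%%%%%%%#
[... 809 characters left out ...]
*%##
==%-%%%%@%@@@@@@@@@+%@@@@=***#**%@@@##@@@*%**********%%##
==%-%%%%%@@@@@@@@@@+%@@@@-*****+%@@@##@@@@#*+*******%%%##
==%-%%%@@@@@@@@@@@@+%@@@@==#*#*+@@@@%#@@@@@@%%%##%%%%%%##
==%-%%@@@@@@@@@@@@@*%@@@@%-=+++*@@@@%#@@@@@@@@@@%%%%%%%##
==%-%%@@@@@@@@@@@@@*%@@@@@%+++#@@@@@%#@@@@@@@@@@%%%%%%%##
==%-%%@@@@@@@@@@@@@+#@@@@@@@@@@@@@@@%#@@@@@@@@@@@%%%%%%*#
==%-%@@@@@@@@@@@@@@=#@@@@@@@@@@@@@@@##@@@@@@@@@@%%%%%%%##
==%-%@@@@@@@@@@@@@@=#@@@@@@@@@@@@@@@%#@@@@@@@@@@%@%%%%%##
==%-**************#+##############%%%*@@@@@@@@%%%%%@%%%##
==%%%##############+%***************%#@@@@@@@@@@@%@%%%%##
==+***************#**#*############%%#%%%%%%%%%%%%%%%%%##
=*******************************************************#
```

```bash
python3 -c "
from rig import manip
print(manip.sign_off())"
```

```text
the job is handed in; nothing more can be done
None
```

I handed the job in at about 39 s with the cup in the well and its lid on, the collar over the spindle, and the scoop in the long tray; a final wrist-camera check of the box agreed, the look-alikes were not moved on purpose (not re-measured), and the pass/fail result was not shown.

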